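# Load a dish carrier into the colony scanner and clamp it

### The arm

A 7-joint arm with a two-finger parallel gripper is mounted at the origin on the work surface. World frame = base frame: x ahead of the robot, y to its left, z up, the work surface at z = 0. Lengths are in m, angles in rad, forces in N, time in s.
With the tool pointing down it reaches from about 0.4 to 0.85 m from the base axis. Payload 4.5 kg.
Tool frame: the origin (TCP) lies midway between the tips of the shut fingers; the grasp point (between the pads) lies 19 mm behind it; z points along the fingers, x is the direction in which the jaws open and shut, and the axes are right-handed (so a half turn about z gives the same grasp; the last joint's range is limited). The gripper opens to 88 mm and grips with 3 to 60 N. Pads are 18 mm wide; open, the fingers measure 123 mm over their backs; the gripper's body (75 mm by 187 mm) begins 45 mm behind the grasp point.
Start: joints at [1.233, 0.689, -0.195, 1.565, 0.157, 0.902, -0.215], TCP at [0.227, -0.582, 0.239] pointing down, gripper open.
Joint ranges: [-3.01, 3.01], [-0.46, 2.08], [-1.47, 1.51], [0.13, 2.56], [-1, 4.14], [0.04, 2.09], [-2.66, 2.66]. Speed limits (rad/s): [2.57, 2.57, 3.14, 3.14, 3.14, 3.14, 3.14].

### API

Orientations are given as a unit quaternion [x, y, z, w].
In Python, from plant import r gives the robot as it stands. The module is installed in compiled form; this text tells all that it offers.
- The arm moves only by the tool play_rows, never from a script. Its argument "increments" is a list of rows, each a list of 7 numbers: the opening, from 0 (shut) to 1 (fully open), then the shift along the tool's x, y, z in mm, then the turn, a rotation vector about the tool's x, y, z in rad. In form: [[hand, dx, dy, dz, wx, wy, wz], ...]. A call has exactly 8 rows; each row shifts and turns the pose as measured when the row begins, along the tool's axes as they then stand; what a row does not reach is not made up. A row lasts 1/8 s, in which the tool goes at most 62.5 mm and 10.7 degrees, less where a joint would pass 70% of its speed; a pose out of reach is approached as far as the arm can. A call is refused whole if a number of a shift passes 62.5 or a number of a turn 0.188, either way. A call with a gripper value outside its range is refused whole. The fingers move at their own pace and stop on an object; "grip_force" is the grip in N (left out, the last holds). Time passes only in rows, so rows that do not move let the fingers close, or fill a call up. It gives the time, the measured TCP pose, the force and the opening at its end, in the units of the state.
- r.get_state(): the state, without advancing time (a new reading comes with each control period).
- r.snapshot(name): name is "scene" or "side" or "wrist"; returns the picture (480x640x3 uint8, red, green, blue); there is no depth.
- r.get_calibration(name): a dict with "fx", "fy", "cx", "cy" (pixels), "R" (3x3) and "t" (3): a world point X has camera coordinates R X + t. Camera axes: x right, y down, z forward; pixel columns grow to the right and rows downward; lengths in m; the calibration is good to about 2 mm. A picture is of the moment at which its call begins: read the wrist's pose just before it. get_calibration takes no time and is no camera call; for the wrist camera it gives the pose at the moment of the call.
- r.finish_job(): hands the job in, once; it reports no verdict.
The state is a dict: "clock": time; "q": joint angles; "qd": joint speeds; "joint_torque": joint torques, N m; "tool_pos": TCP position; "eef_rot": TCP orientation; "contact_force": force on the tool from outside, world axes, zero at the start; "moment": the same for the moment, N m; "opening": opening from 0.0 (shut) to 1.0 (fully open).
Only numpy, scipy, OpenCV 4.12 (cv2) and the standard library are available. Lean on these libraries where they do the work, as an engineer would, in place of code of your own. Each camera call takes 0.05 s, during which the arm holds its last target.

### The job

Pick up the aluminium dish carrier and set it down gently on the open front part of the scanner's black deck, its orange grip towards the open front edge, and let go of it. Then take hold of it again, by the orange grip or from behind, and slide it along the deck under the scanning head until its nose is fully home against the red end stop. Finally close the sliding jaw (the one with the blue knob) so that the carrier is clamped flush against the fixed jaw, still home against the stop, and let go; keep the carrier level and leave everything else on the bench where it is.

Things in the scene. Friction and masses are not known exactly. Their poses are not given: they have to be found in the camera images.
- carrier: The dish carrier, loose, 0.25 to 0.5 kg; origin at the centre of its plate's underside. On the aluminium plate, towards the nose (+x end), lies a fixed clear dish 54 mm across and 8 mm high with a yellow face; near the tail (-x end) stands the orange grip. It starts flat on the bench, left or right of the scanner.
- carrier_center (a point): Centre of the carrier's plate, half-way up it (8 mm above its underside). The plate is 110 mm long (x, towards the nose), 60 mm wide (y) and 16 mm thick; its long sides can be grasped across the 60 mm.
- carrier_grip (a point): A point on the carrier's orange grip, 30 mm above the carrier's underside and 38 mm behind (-x) the plate's centre. The grip is an upright block fixed to the plate, 28 mm long in x, 12 mm wide in y, standing 26 mm above the plate (top 42 mm above the underside); axes as the carrier.
- scanner: The colony scanner, fixed, white, 300 mm long (x from -150 to 150), 210 mm wide (y from -145 to +65). Origin on its underside; x points in from the open front edge to the end stop: the sliding direction. The white head bridges the deck from x = 88 to 142 mm, underside 36 mm and top 86 mm above the deck, on posts at y = +55 and -135 mm.
- fixed_jaw (a point): On the deck at the middle of the face of the fixed aluminium jaw, at the +y side: face at scanner y = +30 mm, from x = 5 to 130 mm, 22 mm high above the deck; a slanted lead-in before it starts at x = -11 mm. Axes as the scanner.
- stop (a point): On the deck at the middle of the face of the red end stop: scanner x = 120 mm, y = 0; the stop is 70 mm wide and 14 mm high. Axes as the scanner.
- deck: The scanner's black deck plate, fixed, flat, 290 mm (x) x 200 mm (y), its top 40 mm above the bench (8 mm above this origin, which is the centre of its underside); axes as the scanner. The front part (scanner x from -145 to -15 mm) is open and flat: the loading place.
- loading (a point): A point over the middle of the deck's open front part: 8 mm above the deck, at scanner x = -62 mm, y = -6 mm, axes as the scanner. A carrier set down with its plate's centre here and its x axis along the scanner's is in line with the gap between the jaws, clear of both.
- home (a point): Where the centre of the carrier's plate is when the carrier is fully home and clamped: 8 mm above the deck, at scanner x = 65 mm, y = 0; axes as the scanner (x is the sliding direction, y points to the fixed jaw).
- jaw (a joint): Travel of the sliding jaw in metres: 0 is fully open (face 82 mm from the fixed jaw), growing as it moves along the scanner's +y towards the fixed jaw; the carrier is clamped against the fixed jaw at 0.022; mechanical limit 0.030. It starts between 0 and 0.006, needs about 4 N to move and stays where it is left.
- jaw_knob (a point): A point on the axis of the blue knob of the sliding jaw, 42 mm above the deck, 46 mm behind (scanner -y) the jaw's face, at scanner x = 25 mm. The knob is an upright block 28 mm (x) x 14 mm (y), its top 54 mm above the deck and its lower end on the jaw's 14 mm high carriage; the jaw's face is 70 mm long (scanner x 5 to 75 mm) and 20 mm high.
- dish_stack: Bystander: loose stack of closed culture dishes, 90 mm across, 44 mm high; origin under its centre. It stands on the other side of the scanner from the carrier.
- flask_a: Bystander: loose empty conical flask with a black stopper, 86 mm across the foot, 154 mm high; origin under its centre.
- flask_b: Bystander: the same flask with a cork stopper.
- flask_c: Bystander: the same flask with a white stopper.
- bulb: Bystander: loose red pipette bulb standing upright, 52 mm across, 75 mm high; origin under its centre. It stands near the scanner on the robot's side of it.
- wash_bottle: Bystander: loose white bottle with a red cap, 66 mm across, 170 mm high; origin under its centre.
- tip_box: Bystander: loose blue box with a clear lid, 115 x 75 mm, 63 mm high; origin under its centre.
Mind the look-alikes: they are no part of the job. Several things look just like the carrier: the one meant starts farthest to the robot's left.

How it is judged:
On the way, in this order (a step that is already met when the one before it is completed fails the run):
1. the carrier lies flat on the open front part of the deck, nose towards the head, let go of (z of carrier_center in the frame of home between -0.004 and 0.004 m and x of carrier_center in the frame of home between -0.19 and -0.09 m and y of carrier_center in the frame of home between -0.09 and 0.06 m and contact force between the fingers and carrier below 0.1 N and x of home in the frame of carrier_center above 0.02 m), for 0.2 s.
2. the carrier has been slid home: its nose within 5 mm of the end stop, between the jaws (z of carrier_center in the frame of home between -0.004 and 0.004 m and x of carrier_center in the frame of home above -0.005 m and y of carrier_center in the frame of home between -0.03 and 0.02 m and angle between the x axis of carrier_center and the x axis of home, either way round below 0.15 rad), for 0.2 s.
3. the jaw is closed on the carrier, which is clamped flush against the fixed jaw and still home (x of carrier_center in the frame of home between -0.004 and 0.004 m and z of carrier_center in the frame of home between -0.004 and 0.004 m and y of carrier_center in the frame of home between -0.003 and 0.003 m and angle between the x axis of carrier_center and the x axis of home, either way round below 0.05 rad and value of joint jaw between 0.019 and 0.025 m and linear speed of carrier below 0.01 m/s and contact force between the fingers and carrier below 0.1 N), for 0.2 s.
At the end, for the whole second after the job is handed in: The carrier lies flat on the deck within 4 mm of fully home along the slide and 3 mm across it (against the fixed jaw), square within 0.05 rad, the sliding jaw closed on it (joint jaw between 0.019 and 0.025), released and at rest (all of step 3); the robot touches nothing.
It fails at once if the carrier is tipped by more than 0.4 rad (angle between carrier's own z axis and vertical above 0.4 rad).
It fails at once if the carrier is dropped, slammed or forced down onto the deck (over 60 N) (contact force between carrier and deck above 60 N).
It fails at once if a bystander is moved by more than 40 mm or tipped (distance of any of dish_stack, flask_a, flask_b, flask_c, bulb, wash_bottle, tip_box from where it was at the start of the episode above 0.04 m or angle between any of dish_stack, flask_a, flask_b, flask_c, bulb, wash_bottle, tip_box's own z axis and vertical above 0.4 rad).
It also fails if it takes over 64 s, if anything falls off the work surface, if the arm or the gripper's body presses on something with over 40 N, if the wrist force passes 120 N, or if a joint passes its speed limit or range.

## Working session

There is one attempt and no reset: what is moved stays moved. The work goes in short steps, Python scripts to look and compute and a tool call to move; the robot and the scene stay as the last step left them, time stands still between calls to the robot, and variables do not carry over. Pictures are saved under pics/ and viewed, and the job is handed in when it is done.

Besides the shell and the picture viewer there is one more tool, called after "Emit:" in YAML: its name, and indented under it one key for each argument. play_rows: Moves the arm, as the interface text tells. Its arguments: {"type":"object","properties":{"increments":{"type":"array"},"grip_force":{"type":"number"}},"required":["increments"]}

```bash
mkdir -p pics; ls
python3 - <<'E'
from plant import r
import cv2
s=r.get_state();print({k:s[k] for k in('clock','tool_pos','eef_rot','opening','contact_force')})
for n in('scene','side','wrist'):
    c=r.get_calibration(n);print(n,c)
    cv2.imwrite(f'pics/{n}0.png',r.snapshot(n)[:,:,::-1])
E
```

```text
pics
{'clock': 0.0, 'tool_pos': array([ 0.2267835 , -0.58174187,  0.23789755]), 'eef_rot': array([ 8.25634220e-01, -5.64205019e-01, -7.87637264e-04, -4.59728102e-04]), 'opening': 0.9989543317633426, 'contact_force': array([ 0.16597736, -0.50421174, -0.11012999])}
scene {'fx': 545.5311473606297, 'fy': 545.5311473606297, 'cx': 326.3961333598388, 'cy': 241.69295829477542, 'R': array([[-0.33254008,  0.94299931, -0.01301495],
       [ 0.76563327,  0.26188433, -0.58755621],
       [-0.55065669, -0.20535067, -0.80907868]]), 't': array([ 0.24574631, -0.32958527,  2.05109574])}
side {'fx': 526.7696079800404, 'fy': 526.7696079800404, 'cx': 321.4724649439352, 'cy': 238.89286987765914, 'R': array([[-0.75839489, -0.65168158, -0.01217834],
       [-0.49877695,  0.59227741, -0.63279462],
       [ 0.41959355, -0.47383393, -0.77422391]]), 't': array([0.3514385 , 0.36336026, 1.19284425])}
wrist {'fx': 377.04868945678976, 'fy': 377.04868945678976, 'cx': 318.8858031421156, 'cy': 235.18729051257085, 'R': array([[ 0.36296341, -0.93180121, -0.00201754],
       [-0.88968262, -0.34719902,  0.29650915],
       [-0.27698807, -0.105827  , -0.95502788]]), 't': array([-0.62393706, -0.04218128,  0.39076023])}
```

View pics/scene0.png

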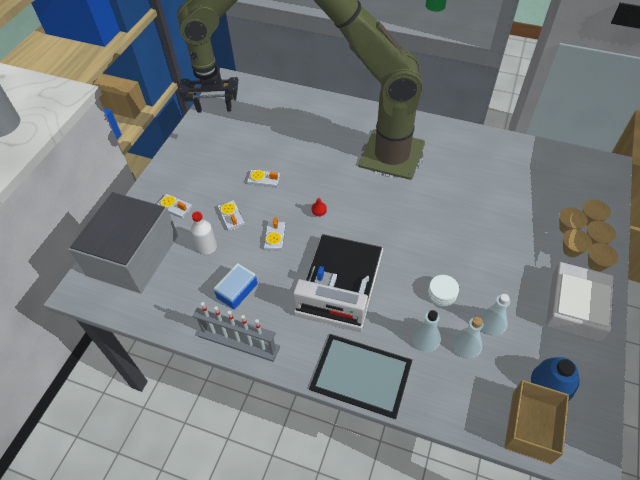

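View pics/side0.png

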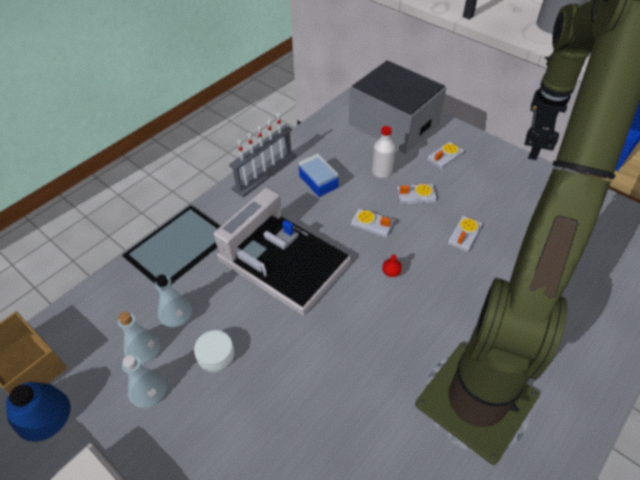

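View pics/wrist0.png

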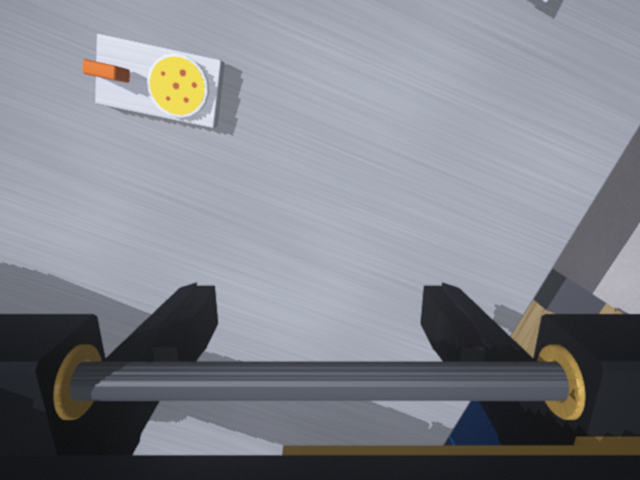

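Four look-alikes appear in the scene picture: (264,177), (174,205), (231,214) and (275,236). I'll compute their world y and zoom in on the ones that could be farthest left.

```bash
cat > h.py <<'E'
import numpy as np, cv2
def bp(c,px,z):
    d=np.array([(px[0]-c['cx'])/c['fx'],(px[1]-c['cy'])/c['fy'],1.])
    R=np.array(c['R']);t=np.array(c['t']);o=-R.T@t;d=R.T@d
    return o+d*(z-o[2])/d[2]
def pj(c,X):
    p=np.array(c['R'])@np.asarray(X,float)+c['t'];return np.array([c['fx']*p[0]/p[2]+c['cx'],c['fy']*p[1]/p[2]+c['cy']])
E
python3 - <<'E'
from plant import r
from h import *
c=r.get_calibration('scene');s=r.get_calibration('side')
for p in [(264,177),(174,205),(231,214),(275,236)]: print('scene',p,bp(c,p,.016).round(3))
for p in [(465,233),(446,154),(417,192),(374,221)]: print('side',p,bp(s,p,.016).round(3))
print('bulb',bp(c,(320,213),0.01),bp(s,(392,272),0.01))
im=cv2.imread('pics/scene0.png')[150:360,150:400];cv2.imwrite('pics/a.png',cv2.resize(im,None,fx=3,fy=2.8,interpolation=cv2.INTER_CUBIC))
im=cv2.imread('pics/side0.png')[150:320,200:440];cv2.imwrite('pics/b.png',cv2.resize(im,None,fx=3.3,fy=3.3,interpolation=cv2.INTER_CUBIC))
E
```

```text
scene (264, 177) [ 0.275 -0.402  0.016]
scene (174, 205) [ 0.497 -0.647  0.016]
scene (231, 214) [ 0.47  -0.442  0.016]
scene (275, 236) [ 0.508 -0.262  0.016]
side (465, 233) [ 0.271 -0.396  0.016]
side (446, 154) [ 0.49  -0.644  0.016]
side (417, 192) [ 0.465 -0.443  0.016]
side (374, 221) [ 0.494 -0.267  0.016]
bulb [ 0.36264392 -0.15589615  0.01      ] [ 0.35070628 -0.15814721  0.01      ]
```

View pics/a.png

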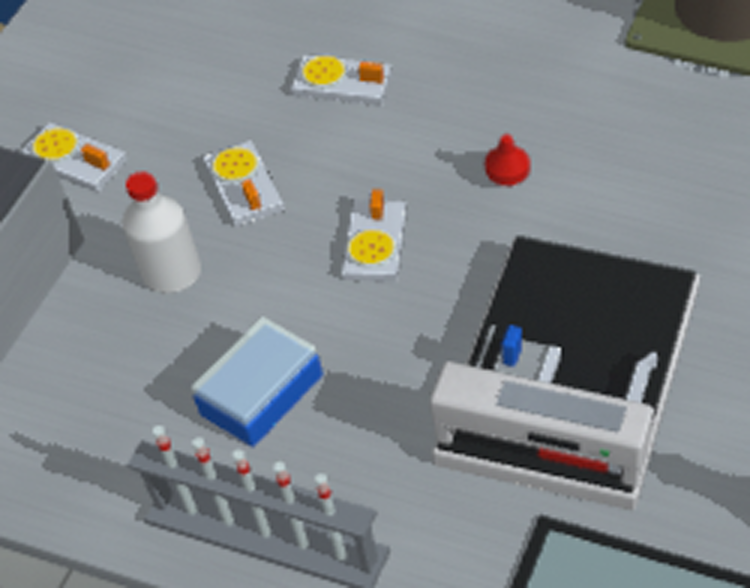

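View pics/b.png

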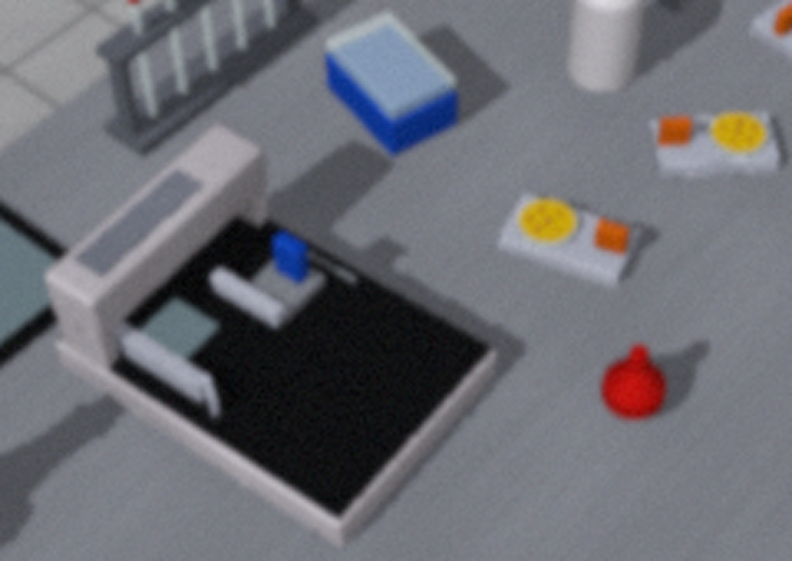

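The wanted carrier is the one at scene pixel (275,236). It has the largest y (-0.26, against -0.40, -0.44 and -0.65), and its nose points away from the robot. Next I'll get a rough scanner pose and the wrist camera's geometry.

Run:
```python
from plant import r
from h import *
from scipy.spatial.transform import Rotation as Ro
c=r.get_calibration('scene');s=r.get_calibration('side')
for p in [(322.3,234.6),(382.3,247.1)]: print('scene',bp(c,p,.04).round(3))
for p in [(350.6,256.1),(303,306)]: print('side',bp(s,p,.04).round(3))
# carrier dish (z .024) / grip top(z .042)
print('dish',bp(c,(274,238.5),.024).round(3),bp(s,(200+548/3.3,150+220/3.3),.024).round(3))
print('grip',bp(c,(275.5,219),.04).round(3),bp(s,(200+612/3.3,150+230/3.3),.04).round(3))
st=r.get_state();T=Ro.from_quat(st['eef_rot']);print(T.as_matrix().round(3),st['q'])
w=r.get_calibration('wrist');R=np.array(w['R']);o=-R.T@w['t'];print('cam in tool',T.inv().apply(o-st['tool_pos']).round(4),(R@T.as_matrix()).round(3))
```

```text
scene [ 0.468 -0.109  0.04 ]
scene [0.453 0.09  0.04 ]
side [ 0.455 -0.11   0.04 ]
side [0.448 0.088 0.04 ]
dish [ 0.524 -0.259  0.024] [ 0.517 -0.26   0.024]
grip [ 0.458 -0.279  0.04 ] [ 0.461 -0.274  0.04 ]
[[ 0.363 -0.932 -0.001]
 [-0.932 -0.363  0.001]
 [-0.001  0.    -1.   ]] [ 1.23276818  0.68978173 -0.19453502  1.56606615  0.15727624  0.90251266
 -0.21510099]
cam in tool [ 1.000e-04 -7.540e-02 -1.464e-01] [[ 1.     0.     0.   ]
 [-0.     0.955 -0.296]
 [-0.     0.296  0.955]]
```

```bash
cat >> h.py <<'E'
from scipy.spatial.transform import Rotation as Ro
def down(yaw):  # tool y along world yaw dir, tool z down
    c,s=np.cos(yaw),np.sin(yaw); y=np.array([c,s,0]);z=np.array([0,0,-1.]);return Ro.from_matrix(np.stack([np.cross(y,z),y,z],1))
def plan(st,p,yaw,n,wz_total=None):
    """n equal rows; shift in the tool's axes as they stand at each row's start"""
    T=Ro.from_quat(st['eef_rot']);P=np.array(st['tool_pos'])
    rv=(T.inv()*down(yaw)).as_rotvec()
    if wz_total is not None: rv=np.array([0,0,wz_total])
    for i in range(n):
        d=(np.asarray(p)-P)/(n)
        dl=T.inv().apply(d)*1000
        print([round(x,1) for x in dl],[round(x,3) for x in rv/n])
        T=T*Ro.from_rotvec(rv/n)
        # P fixed: equal world step
E
python3 - <<'E'
from plant import r
from h import *
st=r.get_state();plan(st,[.45,-.27,.25],0.0,16,-2.77)
E
```

```text
[np.float64(-13.1), np.float64(-20.1), np.float64(-0.7)] [np.float64(0.0), np.float64(0.0), np.float64(-0.173)]
[np.float64(-9.4), np.float64(-22.0), np.float64(-0.7)] [np.float64(0.0), np.float64(0.0), np.float64(-0.173)]
[np.float64(-5.5), np.float64(-23.3), np.float64(-0.7)] [np.float64(0.0), np.float64(0.0), np.float64(-0.173)]
[np.float64(-1.4), np.float64(-23.9), np.float64(-0.7)] [np.float64(0.0), np.float64(0.0), np.float64(-0.173)]
[np.float64(2.7), np.float64(-23.8), np.float64(-0.7)] [np.float64(0.0), np.float64(0.0), np.float64(-0.173)]
[np.float64(6.8), np.float64(-23.0), np.float64(-0.7)] [np.float64(0.0), np.float64(0.0), np.float64(-0.173)]
[np.float64(10.7), np.float64(-21.5), np.float64(-0.7)] [np.float64(0.0), np.float64(0.0), np.float64(-0.173)]
[np.float64(14.2), np.float64(-19.3), np.float64(-0.7)] [np.float64(0.0), np.float64(0.0), np.float64(-0.173)]
[np.float64(17.3), np.float64(-16.6), np.float64(-0.7)] [np.float64(0.0), np.float64(0.0), np.float64(-0.173)]
[np.float64(19.9), np.float64(-13.3), np.float64(-0.7)] [np.float64(0.0), np.float64(0.0), np.float64(-0.173)]
[np.float64(21.9), np.float64(-9.7), np.float64(-0.7)] [np.float64(0.0), np.float64(0.0), np.float64(-0.173)]
[np.float64(23.3), np.float64(-5.8), np.float64(-0.7)] [np.float64(0.0), np.float64(0.0), np.float64(-0.173)]
[np.float64(23.9), np.float64(-1.7), np.float64(-0.7)] [np.float64(0.0), np.float64(0.0), np.float64(-0.173)]
[np.float64(23.8), np.float64(2.4), np.float64(-0.7)] [np.float64(0.0), np.float64(0.0), np.float64(-0.173)]
[np.float64(23.1), np.float64(6.5), np.float64(-0.7)] [np.float64(0.0), np.float64(0.0), np.float64(-0.173)]
[np.float64(21.6), np.float64(10.4), np.float64(-0.7)] [np.float64(0.0), np.float64(0.0), np.float64(-0.173)]
```

Emit:
play_rows:
  increments:
    - [1,-13,-20,-1,0,0,-0.17]
    - [1,-9,-22,-1,0,0,-0.17]
    - [1,-5,-23,-1,0,0,-0.17]
    - [1,-1,-24,-1,0,0,-0.17]
    - [1,3,-24,-1,0,0,-0.17]
    - [1,7,-23,-1,0,0,-0.17]
    - [1,11,-21,-1,0,0,-0.17]
    - [1,14,-19,-1,0,0,-0.17]
  grip_force: 30

```text
clock: 1.15
tool_pos: [0.3385, -0.4235, 0.2439]
eef_rot: [0.995, 0.1, -0.003, -0.002]
contact_force: [0.9, 0.6, 1.1]
opening: 0.994
```

Run:
```python
from plant import r
from h import *
st=r.get_state();print(st['q'].round(2),st['tool_pos'].round(3),Ro.from_quat(st['eef_rot']).as_matrix()[:,1]);plan(st,[.45,-.27,.25],0.0,8)
```

```text
[ 1.17  0.63 -0.59  1.79  0.44  0.87  0.57] [ 0.338 -0.423  0.244] [ 0.199292   -0.97993053 -0.00434308]
[np.float64(17.5), np.float64(-16.0), np.float64(-0.8)] [np.float64(-0.001), np.float64(0.0), np.float64(-0.171)]
[np.float64(20.0), np.float64(-12.8), np.float64(-0.8)] [np.float64(-0.001), np.float64(0.0), np.float64(-0.171)]
[np.float64(21.9), np.float64(-9.2), np.float64(-0.8)] [np.float64(-0.001), np.float64(0.0), np.float64(-0.171)]
[np.float64(23.1), np.float64(-5.4), np.float64(-0.8)] [np.float64(-0.001), np.float64(0.0), np.float64(-0.171)]
[np.float64(23.7), np.float64(-1.3), np.float64(-0.8)] [np.float64(-0.001), np.float64(0.0), np.float64(-0.171)]
[np.float64(23.6), np.float64(2.7), np.float64(-0.8)] [np.float64(-0.001), np.float64(0.0), np.float64(-0.171)]
[np.float64(22.8), np.float64(6.7), np.float64(-0.8)] [np.float64(-0.001), np.float64(0.0), np.float64(-0.171)]
[np.float64(21.3), np.float64(10.5), np.float64(-0.8)] [np.float64(-0.001), np.float64(0.0), np.float64(-0.171)]
```

Emit:
play_rows:
  increments:
    - [1,17.5,-16,-1,0,0,-0.17]
    - [1,20,-13,-1,0,0,-0.17]
    - [1,22,-9,-1,0,0,-0.17]
    - [1,23,-5,-1,0,0,-0.17]
    - [1,23.5,-1,-1,0,0,-0.17]
    - [1,23.5,3,-1,0,0,-0.17]
    - [1,23,7,-1,0,0,-0.17]
    - [1,21,10.5,-1,0,0,-0.17]

```text
clock: 2.15
tool_pos: [0.45, -0.2648, 0.2503]
eef_rot: [0.695, 0.719, -0.002, -0.005]
contact_force: [-0.0, -0.2, 0.3]
opening: 0.999
```

Run:
```python
from plant import r
from h import *
st=r.get_state();print(st['q'].round(2),st['tool_pos'].round(3),Ro.from_quat(st['eef_rot']).as_matrix()[:,1])
np.save('w1.npy',r.get_calibration('wrist'),allow_pickle=True)
cv2.imwrite('pics/w1.png',r.snapshot('wrist')[:,:,::-1])
```

```text
[ 1.01  0.7  -0.97  1.83  0.68  1.    1.35] [ 0.45  -0.265  0.25 ] [ 0.99938161  0.03388865 -0.00937859]
```

View pics/w1.png

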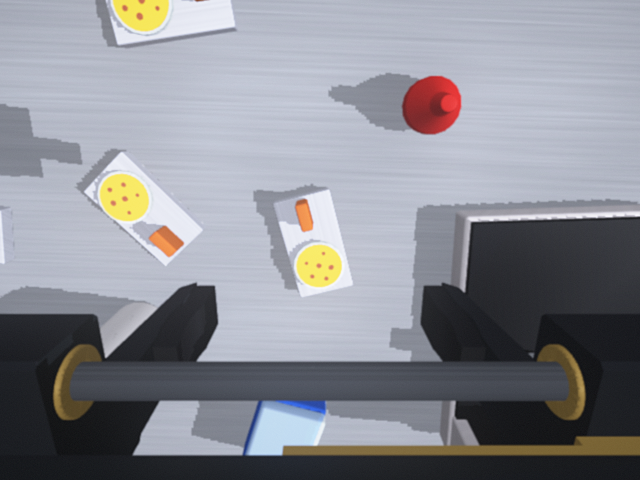

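The wrist view shows the chosen carrier at about (315,243) with its nose at the bottom (+x), and the scanner's deck edge on the right. I'll enlarge it to get the corners.

Run:
```python
from h import *
im=cv2.imread('pics/w1.png')[175:305,250:410]
cv2.imwrite('pics/c.png',cv2.resize(im,None,fx=4.5,fy=4.5,interpolation=cv2.INTER_CUBIC))
```

```text
(no output)
```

View pics/c.png

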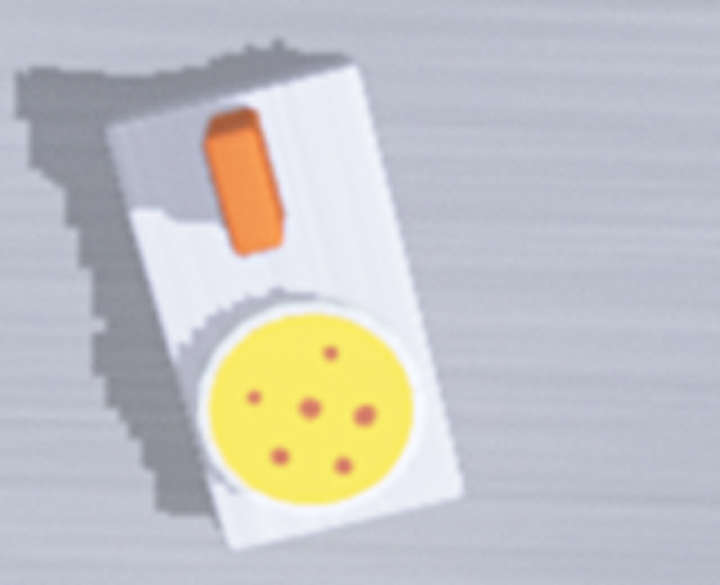

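Run:
```python
from plant import r
from h import *
w=np.load('w1.npy',allow_pickle=True).item()
P=[bp(w,((x+.5)/4.5-.5+250,(y+.5)/4.5-.5+175),.016) for x,y in [(106,125),(355,63),(463,495),(232,550)]]
P=np.array(P);print(P.round(4));print([np.linalg.norm(P[i]-P[(i+1)%4]).round(4) for i in range(4)])
c=P.mean(0);d=(P[2]+P[3]-P[0]-P[1]);print('center',c,'yaw',np.arctan2(d[1],d[0]))
# deck corner: outer case near edge etc
for p in [(468,218),(458,212)]:print(bp(w,p,.04).round(3))
st=r.get_state();print('yaw tool',Ro.from_quat(st['eef_rot']).as_matrix().round(3))
```

```text
[[ 0.4536 -0.3112  0.016 ]
 [ 0.4375 -0.2549  0.016 ]
 [ 0.5426 -0.2242  0.016 ]
 [ 0.5591 -0.2803  0.016 ]]
[np.float64(0.0585), np.float64(0.1095), np.float64(0.0584), np.float64(0.1099)]
center [ 0.4981976  -0.26762727  0.016     ] yaw 0.2843317768160946
[ 0.458 -0.118  0.04 ]
[ 0.452 -0.129  0.04 ]
yaw tool [[-0.043  0.999 -0.006]
 [ 0.999  0.043  0.007]
 [ 0.007 -0.006 -1.   ]]
```

Run:
```python
from plant import r
from h import *
st=r.get_state();plan(st,[.498,-.268,.07],.284,6)
```

```text
[np.float64(-1.7), np.float64(7.8), np.float64(30.1)] [np.float64(-0.001), np.float64(-0.001), np.float64(-0.04)]
[np.float64(-1.9), np.float64(7.7), np.float64(30.1)] [np.float64(-0.001), np.float64(-0.001), np.float64(-0.04)]
[np.float64(-2.2), np.float64(7.5), np.float64(30.1)] [np.float64(-0.001), np.float64(-0.001), np.float64(-0.04)]
[np.float64(-2.5), np.float64(7.4), np.float64(30.1)] [np.float64(-0.001), np.float64(-0.001), np.float64(-0.04)]
[np.float64(-2.7), np.float64(7.3), np.float64(30.1)] [np.float64(-0.001), np.float64(-0.001), np.float64(-0.04)]
[np.float64(-3.0), np.float64(7.2), np.float64(30.1)] [np.float64(-0.001), np.float64(-0.001), np.float64(-0.04)]
```

Emit:
play_rows:
  increments:
    - [1,-1.7,7.8,30,-0.001,-0.001,-0.04]
    - [1,-1.9,7.7,30,-0.001,-0.001,-0.04]
    - [1,-2.2,7.5,30,-0.001,-0.001,-0.04]
    - [1,-2.5,7.4,30,-0.001,-0.001,-0.04]
    - [1,-2.7,7.3,30,-0.001,-0.001,-0.04]
    - [1,-3,7.2,30,-0.001,-0.001,-0.04]
    - [1,0,0,0,0,0,0]
    - [1,0,0,0,0,0,0]

```text
clock: 3.2
tool_pos: [0.4971, -0.2734, 0.0647]
eef_rot: [0.606, 0.795, -0.002, -0.0]
contact_force: [0.3, -0.0, -0.3]
opening: 1.003
```

Run:
```python
from plant import r
from h import *
st=r.get_state();print(st['tool_pos']);plan(st,[.498,-.268,.003],.284,5)
```

```text
[ 0.49712647 -0.27339003  0.0647488 ]
[np.float64(1.0), np.float64(0.5), np.float64(12.3)] [np.float64(-0.001), np.float64(0.0), np.float64(-0.003)]
[np.float64(1.0), np.float64(0.5), np.float64(12.3)] [np.float64(-0.001), np.float64(0.0), np.float64(-0.003)]
[np.float64(1.0), np.float64(0.5), np.float64(12.3)] [np.float64(-0.001), np.float64(0.0), np.float64(-0.003)]
[np.float64(1.0), np.float64(0.5), np.float64(12.3)] [np.float64(-0.001), np.float64(0.0), np.float64(-0.003)]
[np.float64(1.0), np.float64(0.5), np.float64(12.3)] [np.float64(-0.001), np.float64(0.0), np.float64(-0.003)]
```

Emit:
play_rows:
  increments:
    - [1,1,0.5,13,-0.001,0,-0.003]
    - [1,1,0.5,13,-0.001,0,-0.003]
    - [1,1,0.5,12,-0.001,0,-0.003]
    - [1,1,0.5,10,-0.001,0,-0.003]
    - [1,1,0.5,6,-0.001,0,-0.003]
    - [1,0,0,2,0,0,0]
    - [1,0,0,0,0,0,0]
    - [1,0,0,0,0,0,0]

```text
clock: 4.2
tool_pos: [0.499, -0.2684, 0.0073]
eef_rot: [0.6, 0.8, 0.001, 0.003]
contact_force: [-0.1, 0.2, 0.2]
opening: 0.998
```

Run:
```python
from plant import r
from h import *
st=r.get_state();print(st['tool_pos']);plan(st,[.498,-.268,.003],.284,1)
cv2.imwrite('pics/w2.png',r.snapshot('wrist')[:,:,::-1])
```

```text
[ 0.49898639 -0.26835102  0.00730953]
[np.float64(0.6), np.float64(-0.9), np.float64(4.3)] [np.float64(0.005), np.float64(0.004), np.float64(-0.001)]
```

View pics/w2.png

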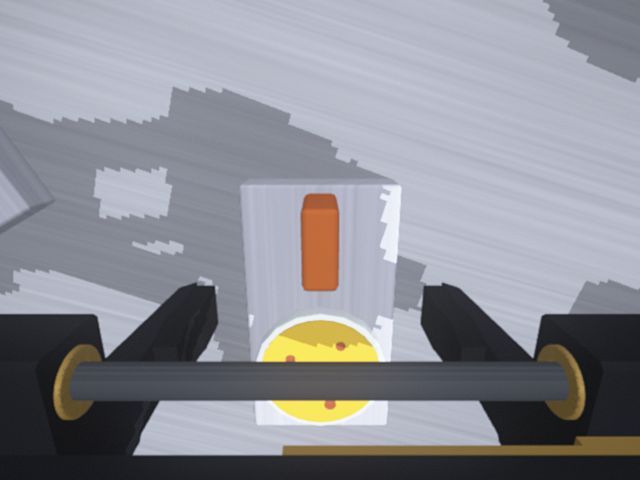

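The plate sits centred and square between the fingers. I'll go down a little further and close.

Emit:
play_rows:
  increments:
    - [1,0.6,-0.9,2.5,0.005,0.004,0]
    - [1,0,0,1,0,0,0]
    - [0.5,0,0,0,0,0,0]
    - [0.5,0,0,0,0,0,0]
    - [0.5,0,0,0,0,0,0]
    - [0.5,0,0,0,0,0,0]
    - [0.5,0,0,0,0,0,0]
    - [0.5,0,0,0,0,0,0]
  grip_force: 35

```text
clock: 5.25
tool_pos: [0.4982, -0.2683, 0.004]
eef_rot: [0.601, 0.8, -0.0, 0.0]
contact_force: [-1.0, -0.0, 0.3]
opening: 0.677
```

Emit:
play_rows:
  increments:
    - [0.5,0,0,-4,0,0,0]
    - [0.5,0,0,-8,0,0,0]
    - [0.5,0,0,-15,0,0,0]
    - [0.5,0,0,-22,0,0,0]
    - [0.5,0,0,-25,0,0,0]
    - [0.5,0,0,-25,0,0,0]
    - [0.5,0,0,-20,0,0,0]
    - [0.5,0,0,-10,0,0,0]

```text
clock: 6.25
tool_pos: [0.4967, -0.2677, 0.1409]
eef_rot: [0.6, 0.8, -0.001, -0.001]
contact_force: [0.8, -0.4, -3.7]
opening: 0.672
```

Run:
```python
from plant import r
from h import *
im=cv2.imread('pics/scene0.png')[225:335,285:390];cv2.imwrite('pics/d.png',cv2.resize(im,None,fx=5.4,fy=5.4,interpolation=cv2.INTER_CUBIC))
im=cv2.imread('pics/side0.png')[185:315,210:360];cv2.imwrite('pics/e.png',cv2.resize(im,None,fx=4.6,fy=4.6,interpolation=cv2.INTER_CUBIC))
cv2.imwrite('pics/w3.png',r.snapshot('wrist')[:,:,::-1])
```

```text
(no output)
```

View pics/d.png

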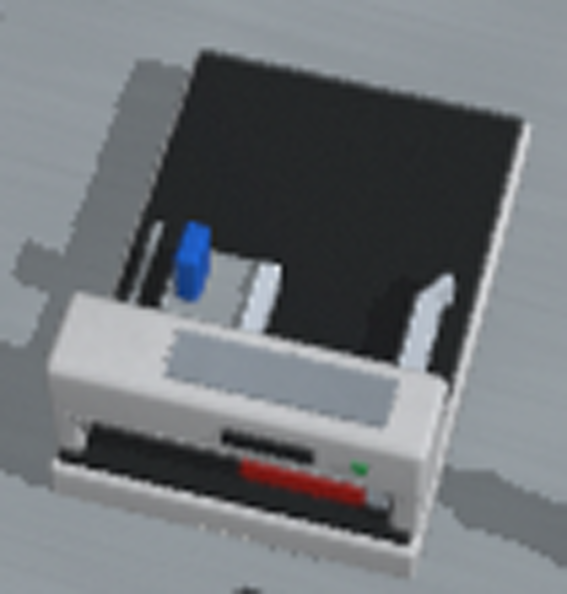

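View pics/e.png

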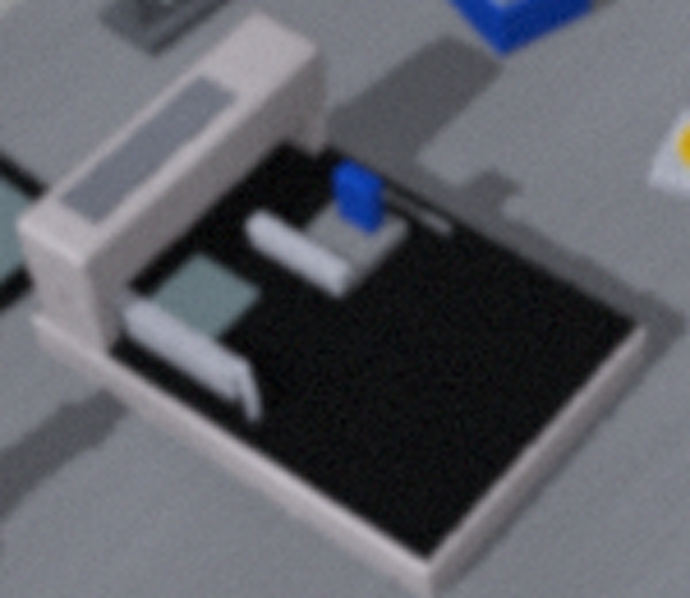

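View pics/w3.png

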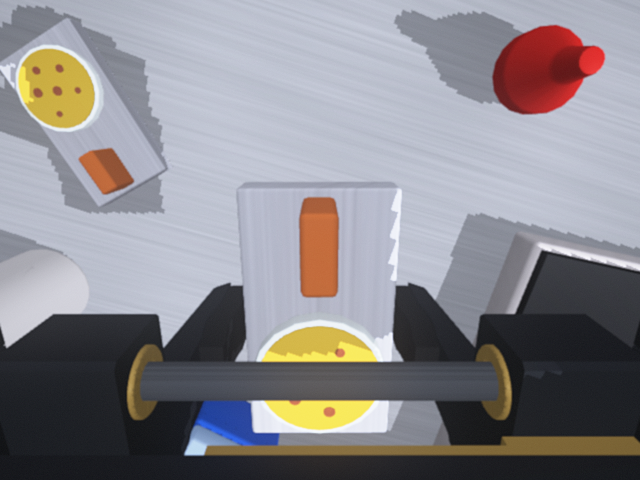

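Run:
```python
from plant import r
from h import *
from scipy.optimize import least_squares
C={'s':r.get_calibration('scene'),'d':r.get_calibration('side')}
obs=[('s',(-145,-140,40),(200,52)),('s',(-145,60,40),(523,122)),('s',(88,-145,126),(75,290)),('s',(88,65,126),(447,383)),
('d',(-145,-140,40),(638,325)),('d',(-145,60,40),(430,555)),('d',(88,-145,126),(322,52)),('d',(88,65,126),(90,262)),('d',(142,65,126),(20,222)),('d',(142,-145,126),(258,12))]
def px(k,p):
    f,o=(5.4,(285,225)) if k=='s' else (4.6,(210,185))
    return (np.array(p)+.5)/f-.5+o
def W(v,X):
    X=np.array(X)/1000;c,s=np.cos(v[2]),np.sin(v[2]);return np.array([v[0]+c*X[0]-s*X[1],v[1]+s*X[0]+c*X[1],X[2]])
for sel in ('s','d','sd'):
    f=lambda v:np.concatenate([pj(C[k],W(v,X))-px(k,p) for k,X,p in obs if k in sel])
    q=least_squares(f,[.6,.035,.05],loss='soft_l1');print(sel,q.x.round(4));print(f(q.x).reshape(-1,2).round(1).tolist())
print('load',W(q.x,(-62,-6,0)))
```

```text
s [0.6037 0.0379 0.0645]
[[0.1, 0.2], [0.2, 0.3], [-1.1, 0.1], [0.5, -0.6]]
d [0.5956 0.0381 0.0687]
[[1.0, -0.6], [0.1, 1.0], [1.3, -1.7], [-1.3, 1.1], [-1.5, 0.1], [0.1, -1.3]]
sd [0.5983 0.0374 0.07  ]
[[0.2, -1.0], [0.3, -1.2], [-0.5, -1.2], [1.1, -2.3], [0.3, -1.3], [-0.4, 0.2], [0.7, -2.4], [-1.8, 0.4], [-2.1, -0.5], [-0.5, -1.9]]
load [0.53691304 0.02709944 0.        ]
```

Run:
```python
from plant import r
from h import *
st=r.get_state();print(st['tool_pos']);plan(st,[.537,.027,.125],.07,11)
```

```text
[ 0.49723387 -0.26781802  0.14167639]
[np.float64(24.7), np.float64(11.0), np.float64(1.5)] [np.float64(-0.0), np.float64(0.0), np.float64(0.019)]
[np.float64(24.9), np.float64(10.5), np.float64(1.5)] [np.float64(-0.0), np.float64(0.0), np.float64(0.019)]
[np.float64(25.1), np.float64(10.0), np.float64(1.5)] [np.float64(-0.0), np.float64(0.0), np.float64(0.019)]
[np.float64(25.3), np.float64(9.5), np.float64(1.5)] [np.float64(-0.0), np.float64(0.0), np.float64(0.019)]
[np.float64(25.5), np.float64(9.0), np.float64(1.5)] [np.float64(-0.0), np.float64(0.0), np.float64(0.019)]
[np.float64(25.7), np.float64(8.5), np.float64(1.5)] [np.float64(-0.0), np.float64(0.0), np.float64(0.019)]
[np.float64(25.8), np.float64(8.0), np.float64(1.5)] [np.float64(-0.0), np.float64(0.0), np.float64(0.019)]
[np.float64(26.0), np.float64(7.5), np.float64(1.5)] [np.float64(-0.0), np.float64(0.0), np.float64(0.019)]
[np.float64(26.1), np.float64(7.0), np.float64(1.5)] [np.float64(-0.0), np.float64(0.0), np.float64(0.019)]
[np.float64(26.3), np.float64(6.5), np.float64(1.5)] [np.float64(-0.0), np.float64(0.0), np.float64(0.019)]
[np.float64(26.4), np.float64(6.0), np.float64(1.5)] [np.float64(-0.0), np.float64(0.0), np.float64(0.019)]
```

Emit:
play_rows:
  increments:
    - [0.5,12,5,1,0,0,0.01]
    - [0.5,24,10.5,1,0,0,0.02]
    - [0.5,25,10,1,0,0,0.02]
    - [0.5,25,9.5,1,0,0,0.02]
    - [0.5,25,9,1,0,0,0.02]
    - [0.5,26,8.5,1,0,0,0.02]
    - [0.5,26,8,1,0,0,0.02]
    - [0.5,26,7.5,1,0,0,0.02]

```text
clock: 7.3
tool_pos: [0.5206, -0.0661, 0.1304]
eef_rot: [0.662, 0.749, -0.003, -0.002]
contact_force: [0.7, -0.3, -2.9]
opening: 0.676
```

Run:
```python
from plant import r
from h import *
st=r.get_state();print(st['tool_pos'],st['q'].round(2));plan(st,[.537,.027,.11],.07,5)
```

```text
[ 0.52059835 -0.06609314  0.13036253] [ 0.51  0.85 -0.82  1.94  0.9   0.78  0.85]
[np.float64(18.1), np.float64(5.6), np.float64(4.0)] [np.float64(-0.002), np.float64(0.0), np.float64(0.011)]
[np.float64(18.1), np.float64(5.4), np.float64(4.0)] [np.float64(-0.002), np.float64(0.0), np.float64(0.011)]
[np.float64(18.2), np.float64(5.2), np.float64(4.0)] [np.float64(-0.002), np.float64(0.0), np.float64(0.011)]
[np.float64(18.2), np.float64(5.0), np.float64(4.0)] [np.float64(-0.002), np.float64(0.0), np.float64(0.011)]
[np.float64(18.3), np.float64(4.8), np.float64(4.1)] [np.float64(-0.002), np.float64(0.0), np.float64(0.011)]
```

Emit:
play_rows:
  increments:
    - [0.5,21,6,4,-0.002,0,0.011]
    - [0.5,20,5.5,4,-0.002,0,0.011]
    - [0.5,18,5,4,-0.002,0,0.011]
    - [0.5,15,4.5,4,-0.002,0,0.011]
    - [0.5,10,3,3,-0.002,0,0.011]
    - [0.5,5,1.5,1,0,0,0]
    - [0.5,0,0,0,0,0,0]
    - [0.5,0,0,0,0,0,0]

```text
clock: 8.3
tool_pos: [0.5351, 0.0296, 0.1078]
eef_rot: [0.682, 0.732, -0.001, -0.0]
contact_force: [0.6, -0.1, -3.2]
opening: 0.674
```

Run:
```python
from plant import r
from h import *
st=r.get_state();print(st['tool_pos'],st['q'].round(2));plan(st,[.537,.027,.055],.07,5)
np.save('w4.npy',r.get_calibration('wrist'),allow_pickle=True)
cv2.imwrite('pics/w4.png',r.snapshot('wrist')[:,:,::-1])
cv2.imwrite('pics/s4.png',cv2.resize(r.snapshot('scene')[195:345,250:450,::-1],None,fx=4,fy=4))
```

```text
[0.53505221 0.02961756 0.10781181] [ 0.3   0.88 -0.77  1.92  0.92  0.74  0.61]
[np.float64(-0.5), np.float64(0.4), np.float64(10.6)] [np.float64(-0.0), np.float64(0.0), np.float64(0.0)]
[np.float64(-0.5), np.float64(0.4), np.float64(10.6)] [np.float64(-0.0), np.float64(0.0), np.float64(0.0)]
[np.float64(-0.5), np.float64(0.4), np.float64(10.6)] [np.float64(-0.0), np.float64(0.0), np.float64(0.0)]
[np.float64(-0.5), np.float64(0.4), np.float64(10.6)] [np.float64(-0.0), np.float64(0.0), np.float64(0.0)]
[np.float64(-0.5), np.float64(0.4), np.float64(10.6)] [np.float64(-0.0), np.float64(0.0), np.float64(0.0)]
```

View pics/w4.png

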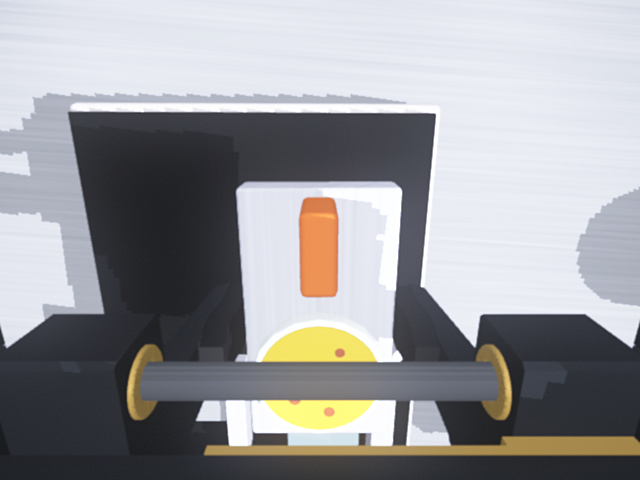

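View pics/s4.png

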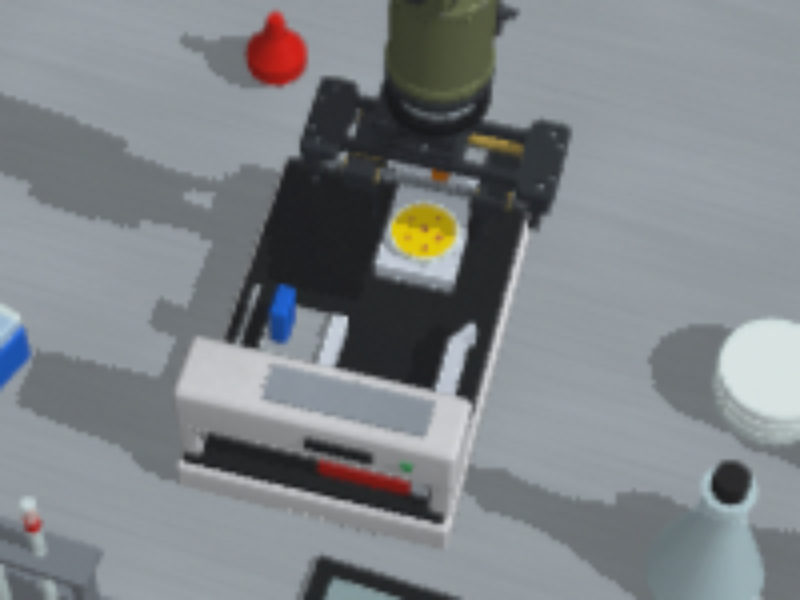

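Run:
```python
from plant import r
from h import *
w=np.load('w4.npy',allow_pickle=True).item()
a=bp(w,(70,113),.04);b=bp(w,(437,114),.04);print(a,b,np.linalg.norm(a-b));d=b-a;yaw=np.arctan2(-d[0],d[1]);print('yaw',yaw)
R=np.array([[np.cos(yaw),-np.sin(yaw)],[np.sin(yaw),np.cos(yaw)]])
m=(a+b)[:2]/2; o=m-R@[-.145,-.040];print('origin',o,'load',o+R@[-.062,-.006])
print('jaw faces in scanner', [(R.T@(bp(w,p,z)[:2]-o)).round(4) for p,z in [((252,440),.06),((370,440),.062)]])
im=cv2.imread('pics/w4.png');cv2.imwrite('pics/f.png',cv2.resize(im[385:460,190:430],None,fx=3.3,fy=3.3,interpolation=cv2.INTER_CUBIC))
```

```text
[ 0.46406686 -0.11086461  0.04      ] [0.45068344 0.08735787 0.04      ] 0.19867377675950565
yaw 0.06741482016098942
origin [0.59935123 0.03792352] load [0.53789625 0.02776059]
jaw faces in scanner [array([ 0.056 , -0.0472]), array([0.0537, 0.0286])]
```

View pics/f.png

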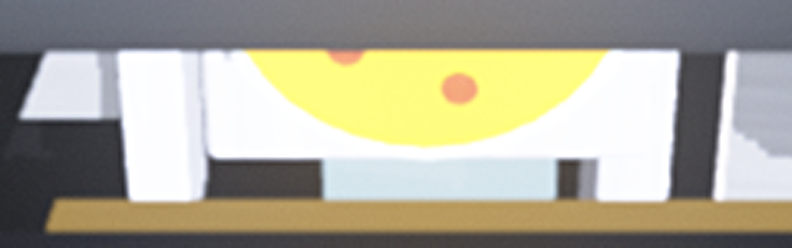

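Emit:
play_rows:
  increments:
    - [0.5,-0.4,0.6,8,0,0,0]
    - [0.5,-0.4,0.6,12,0,0,0]
    - [0.5,-0.4,0.6,12,0,0,0]
    - [0.5,-0.4,0.6,11,0,0,0]
    - [0.5,-0.4,0.6,8,0,0,0]
    - [0.5,0,0,4,0,0,0]
    - [0.5,0,0,2,0,0,0]
    - [0.5,0,0,0,0,0,0]

```text
clock: 9.4
tool_pos: [0.5382, 0.0268, 0.0461]
eef_rot: [0.682, 0.731, -0.001, -0.001]
contact_force: [-0.2, -0.2, -3.1]
opening: 0.677
```

Run:
```python
from plant import r
from h import *
st=r.get_state();print(st['tool_pos'],st['contact_force']);plan(st,[.538,.0275,.044],.067,1)
```

```text
[0.53817144 0.02683971 0.04611563] [-0.2294575  -0.1585017  -3.08770118]
[np.float64(0.7), np.float64(-0.1), np.float64(2.1)] [np.float64(-0.003), np.float64(0.001), np.float64(0.002)]
```

Emit:
play_rows:
  increments:
    - [0.5,0,0,0.8,-0.003,0.001,0]
    - [0.5,0,0,0.6,0,0,0]
    - [0.5,0,0,0.6,0,0,0]
    - [0.5,0,0,0.5,0,0,0]
    - [0.5,0,0,0.5,0,0,0]
    - [0.5,0,0,0.5,0,0,0]
    - [0.5,0,0,0.3,0,0,0]
    - [0.5,0,0,0,0,0,0]

```text
clock: 10.4
tool_pos: [0.5387, 0.0269, 0.044]
eef_rot: [0.682, 0.731, 0.001, 0.001]
contact_force: [0.4, -0.4, -0.7]
opening: 0.673
```

Emit:
play_rows:
  increments:
    - [0.5,0,0,0.6,0,0,0]
    - [0.5,0,0,0.5,0,0,0]
    - [0.5,0,0,0,0,0,0]
    - [0.78,0,0,0,0,0,0]
    - [0.78,0,0,0,0,0,0]
    - [0.9,0,0,0,0,0,0]
    - [0.9,0,0,0,0,0,0]
    - [0.9,0,0,-2,0,0,0]

```text
clock: 11.4
tool_pos: [0.5396, 0.0276, 0.0457]
eef_rot: [0.682, 0.731, 0.002, 0.002]
contact_force: [-0.5, -0.5, -0.5]
opening: 0.898
```

Emit:
play_rows:
  increments:
    - [0.9,0,0,-5,0,0,0]
    - [0.9,0,0,-10,0,0,0]
    - [0.9,0,0,-12,0,0,0]
    - [0.9,0,0,-12,0,0,0]
    - [0.9,0,0,-10,0,0,0]
    - [0.9,0,0,-5,0,0,0]
    - [0.9,0,0,-2,0,0,0]
    - [0.9,0,0,0,0,0,0]

```text
clock: 12.4
tool_pos: [0.5397, 0.0276, 0.1068]
eef_rot: [0.682, 0.731, 0.002, 0.002]
contact_force: [-0.1, -0.3, 0.2]
opening: 0.899
```

Run:
```python
from plant import r
from h import *
st=r.get_state();print(st['tool_pos'],st['contact_force'])
np.save('w5.npy',r.get_calibration('wrist'),allow_pickle=True)
cv2.imwrite('pics/w5.png',r.snapshot('wrist')[:,:,::-1])
```

```text
[0.53974344 0.02757672 0.10677916] [-0.14510195 -0.27176201  0.17982296]
```

View pics/w5.png

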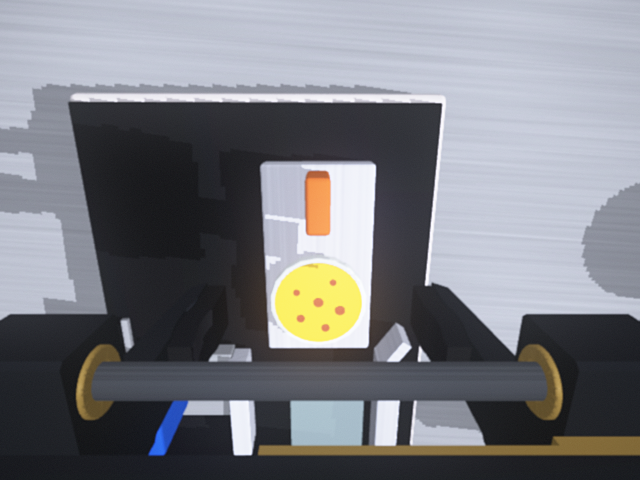

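The carrier lies flat and square on the open front of the deck, plate corners at about (261,162), (376,161), (369,348) and (270,348). The jaws and the lead-in (390,345) are clear ahead of it.

```bash
cat >> h.py <<'E'
SO=np.array([.5994,.0379]);SY=.0674
SR=np.array([[np.cos(SY),-np.sin(SY)],[np.sin(SY),np.cos(SY)]])
def S2W(x,y): return SO+SR@np.array([x,y])/1000
def W2S(p): return SR.T@(np.asarray(p)[:2]-SO)*1000
E
python3 - <<'E'
from plant import r
from h import *
w=np.load('w5.npy',allow_pickle=True).item()
P=np.array([W2S(bp(w,p,.056)) for p in [(261,162),(376,161),(369,348),(270,348)]]);print(P.round(1))
print('center',P.mean(0)); d=P[2]+P[3]-P[0]-P[1];print('yaw rel',np.arctan2(d[1],d[0]))
print('deck',[W2S(bp(w,p,.04)).round(1) for p in [(72,103),(443,102)]])
print('jaw faces',[W2S(bp(w,p,z)).round(1) for p,z in [((252,420),.06),((373,420),.062)]])
print('grip',S2W(P.mean(0)[0]-38,P.mean(0)[1]))
st=r.get_state();print(W2S(st['tool_pos']));
g=S2W(P.mean(0)[0]-38,P.mean(0)[1]);plan(st,[g[0],g[1],.075],SY,6)
E
```

```text
[[-116.   -36.6]
 [-116.6   22.7]
 [  -5.3   23.6]
 [  -5.2  -36.1]]
center [-60.77180843  -6.59009294]
yaw rel 0.006625432623445157
deck [array([-145.1, -138.3]), array([-145.9,   59.3])]
jaw faces [array([ 44.8, -48.9]), array([42.8, 27.4])]
grip [0.50129629 0.02467269]
[-60.29768975  -6.30669827]
[np.float64(-0.0), np.float64(-6.4), np.float64(5.2)] [np.float64(0.001), np.float64(-0.0), np.float64(0.0)]
[np.float64(-0.0), np.float64(-6.4), np.float64(5.2)] [np.float64(0.001), np.float64(-0.0), np.float64(0.0)]
[np.float64(-0.0), np.float64(-6.4), np.float64(5.2)] [np.float64(0.001), np.float64(-0.0), np.float64(0.0)]
[np.float64(-0.0), np.float64(-6.4), np.float64(5.3)] [np.float64(0.001), np.float64(-0.0), np.float64(0.0)]
[np.float64(-0.0), np.float64(-6.4), np.float64(5.3)] [np.float64(0.001), np.float64(-0.0), np.float64(0.0)]
[np.float64(-0.0), np.float64(-6.4), np.float64(5.3)] [np.float64(0.001), np.float64(-0.0), np.float64(0.0)]
```

Emit:
play_rows:
  increments:
    - [0.4,0,-5,0,0.001,0,0]
    - [0.4,0,-9,0,0.001,0,0]
    - [0.4,0,-10,2,0.001,0,0]
    - [0.4,0,-8,8,0,0,0]
    - [0.4,0,-4,10,0,0,0]
    - [0.4,0,-1.5,10,0,0,0]
    - [0.4,0,0,7,0,0,0]
    - [0.4,0,0,2,0,0,0]

```text
clock: 13.45
tool_pos: [0.498, 0.0246, 0.0644]
eef_rot: [0.682, 0.731, -0.0, -0.0]
contact_force: [0.3, -0.8, 0.4]
opening: 0.399
```

Run:
```python
from plant import r
from h import *
st=r.get_state();print(st['tool_pos'],W2S(st['tool_pos']),st['opening']);g=S2W(-98.8,-6.6);plan(st,[g[0],g[1],.062],SY,1)
```

```text
[0.49799736 0.02463592 0.06438073] [-102.06572723   -6.404595  ] 0.39898178722957967
[np.float64(-0.2), np.float64(3.3), np.float64(2.4)] [np.float64(-0.0), np.float64(-0.0), np.float64(0.003)]
```

Emit:
play_rows:
  increments:
    - [0.4,0,1.5,0,0,0,0]
    - [0.4,0,1.3,0,0,0,0]
    - [0.1,0,0,0,0,0,0]
    - [0.1,0,0,0,0,0,0]
    - [0.1,0,0,0,0,0,0]
    - [0.1,0,0,0,0,0,0]
    - [0.1,0,0,0,0,0,0]
    - [0.1,0,0,0,0,0,0]
  grip_force: 25

```text
clock: 14.45
tool_pos: [0.5019, 0.025, 0.0648]
eef_rot: [0.682, 0.731, 0.001, 0.0]
contact_force: [0.0, -0.6, 0.3]
opening: 0.135
```

Run:
```python
from plant import r
from h import *
st=r.get_state();print(st['tool_pos'],W2S(st['tool_pos']),st['opening'],st['contact_force']);g=S2W(20,-7);plan(st,[g[0],g[1],st['tool_pos'][2]],SY,8)
cv2.imwrite('pics/w6.png',r.snapshot('wrist')[:,:,::-1])
```

```text
[0.50190425 0.02498581 0.06478651] [-98.14414591  -6.31862736] 0.1348332158244368 [ 0.00600693 -0.63985264  0.28239812]
[np.float64(-0.1), np.float64(14.8), np.float64(0.0)] [np.float64(0.0), np.float64(-0.0), np.float64(0.0)]
[np.float64(-0.1), np.float64(14.8), np.float64(0.0)] [np.float64(0.0), np.float64(-0.0), np.float64(0.0)]
[np.float64(-0.1), np.float64(14.8), np.float64(0.0)] [np.float64(0.0), np.float64(-0.0), np.float64(0.0)]
[np.float64(-0.1), np.float64(14.8), np.float64(0.0)] [np.float64(0.0), np.float64(-0.0), np.float64(0.0)]
[np.float64(-0.1), np.float64(14.8), np.float64(0.0)] [np.float64(0.0), np.float64(-0.0), np.float64(0.0)]
[np.float64(-0.1), np.float64(14.8), np.float64(0.0)] [np.float64(0.0), np.float64(-0.0), np.float64(0.0)]
[np.float64(-0.1), np.float64(14.8), np.float64(0.0)] [np.float64(0.0), np.float64(-0.0), np.float64(0.0)]
[np.float64(-0.1), np.float64(14.8), np.float64(0.0)] [np.float64(0.0), np.float64(-0.0), np.float64(0.0)]
```

View pics/w6.png

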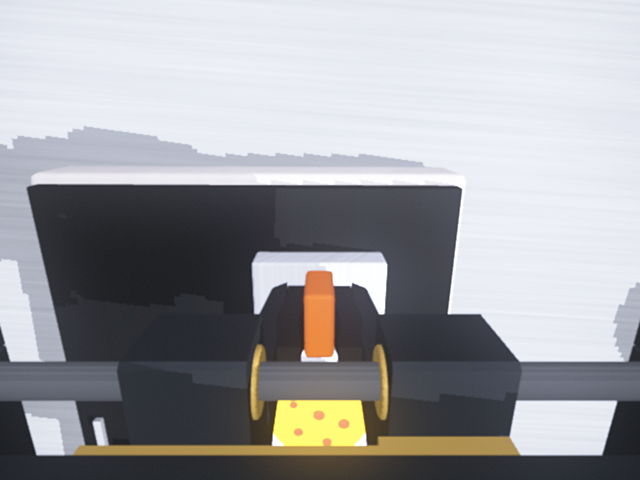

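The fingers hold the orange grip (11.9 mm wide). Now I'll slide along tool +y.

Emit:
play_rows:
  increments:
    - [0.1,0,4,0,0,0,0]
    - [0.1,0,9,0,0,0,0]
    - [0.1,0,11,0,0,0,0]
    - [0.1,-0.2,11,0,0,0,0]
    - [0.1,-0.2,11,0,0,0,0]
    - [0.1,0,11,0,0,0,0]
    - [0.1,0,9,0,0,0,0]
    - [0.1,0,5,0,0,0,0]

```text
clock: 15.5
tool_pos: [0.5757, 0.0297, 0.0648]
eef_rot: [0.682, 0.731, -0.001, -0.001]
contact_force: [-3.9, -0.7, 4.3]
opening: 0.135
```

Run:
```python
from plant import r
from h import *
st=r.get_state();print(st['tool_pos'],W2S(st['tool_pos']),st['opening'],st['contact_force'],st['moment'],st['q'].round(2));g=S2W(20,-7.5);plan(st,[g[0],g[1],.0648],SY,1)
```

```text
[0.57568625 0.02968177 0.06480344] [-24.21339482  -6.60247481] 0.13479335420208777 [-3.89963624 -0.68178477  4.27894214] [0.0816494  0.56606882 0.05259229] [ 0.27  0.98 -0.73  1.82  0.96  0.74  0.64]
[np.float64(-1.0), np.float64(44.2), np.float64(-0.1)] [np.float64(-0.002), np.float64(0.0), np.float64(0.002)]
```

Emit:
play_rows:
  increments:
    - [0.1,-0.1,7,0,-0.002,0,0]
    - [0.1,-0.1,9,0,0,0,0]
    - [0.1,-0.1,9,0,0,0,0]
    - [0.1,0,8,0,0,0,0]
    - [0.1,0,5,0,0,0,0]
    - [0.1,0,3,0,0,0,0]
    - [0.1,0,2,0,0,0,0]
    - [0.1,0,1,0,0,0,0]

```text
clock: 16.5
tool_pos: [0.6221, 0.0326, 0.0648]
eef_rot: [0.682, 0.731, -0.001, -0.0]
contact_force: [-2.6, -0.0, 3.7]
opening: 0.132
```

Run:
```python
from plant import r
from h import *
st=r.get_state();print(st['tool_pos'],W2S(st['tool_pos']),st['opening'],st['contact_force'],st['moment'],st['q'].round(2));g=S2W(27,-7);plan(st,[g[0],g[1],.0648],SY,1)
cv2.imwrite('pics/s7.png',cv2.resize(r.snapshot('scene')[225:335,270:410,::-1],None,fx=5,fy=5,interpolation=cv2.INTER_CUBIC))
```

```text
[0.62210598 0.03264227 0.06484111] [22.30032127 -6.77502014] 0.1323282053857576 [-2.56389669 -0.01751048  3.68768189] [0.07382787 0.48012677 0.00640746] [ 0.27  1.03 -0.75  1.67  0.91  0.83  0.74]
[np.float64(-0.2), np.float64(4.7), np.float64(0.0)] [np.float64(-0.001), np.float64(0.001), np.float64(0.003)]
```

View pics/s7.png

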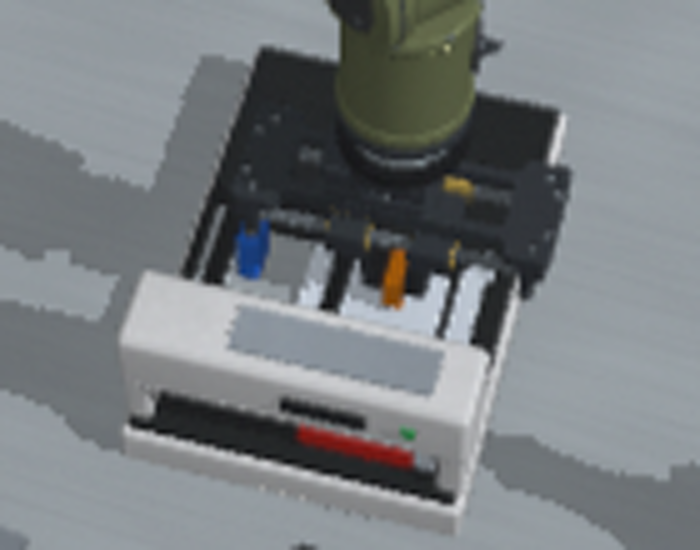

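Emit:
play_rows:
  increments:
    - [0.1,0,1.5,0,0,0,0]
    - [0.1,0,1.5,0,0,0,0]
    - [0.1,0,1.2,0,0,0,0]
    - [0.1,0,1,0,0,0,0]
    - [0.1,0,1,0,0,0,0]
    - [0.1,0,1,0,0,0,0]
    - [0.1,0,1,0,0,0,0]
    - [0.1,0,1,0,0,0,0]

```text
clock: 17.55
tool_pos: [0.6258, 0.0328, 0.0648]
eef_rot: [0.681, 0.732, -0.006, -0.003]
contact_force: [-6.7, -0.1, 6.2]
opening: 0.133
```

Run:
```python
from plant import r
from h import *
st=r.get_state();print(st['tool_pos'],W2S(st['tool_pos']),st['opening'],st['contact_force'],st['moment'])
```

```text
[0.62582547 0.03284185 0.06480852] [26.02480929 -6.82639846] 0.1330497464708818 [-6.68701203 -0.09452949  6.21813408] [ 0.0895843   0.86532965 -0.10227134]
```

Emit:
play_rows:
  increments:
    - [0.1,0,1,0,0,0,0]
    - [0.1,0,1,0,0,0,0]
    - [0.1,0,1.5,0,0,0,0]
    - [0.1,0,1.5,0,0,0,0]
    - [0.1,0,1.5,0,0,0,0]
    - [0.1,0,1.5,0,0,0,0]
    - [0.1,0,1.5,0,0,0,0]
    - [0.1,0,1.5,0,0,0,0]

```text
clock: 18.55
tool_pos: [0.6257, 0.0328, 0.0648]
eef_rot: [0.681, 0.732, -0.015, -0.009]
contact_force: [-6.9, -1.0, 6.6]
opening: 0.133
```

Run:
```python
from plant import r
from h import *
st=r.get_state();print(st['tool_pos'],W2S(st['tool_pos']),st['opening'],st['contact_force'],st['moment'],Ro.from_quat(st['eef_rot']).as_matrix()[:,2])
```

```text
[0.62573687 0.03281019 0.06478738] [25.93428101 -6.85201207] 0.13292673855367182 [-6.94156838 -0.97478187  6.63867952] [ 0.01994925  1.12065158 -0.0991543 ] [-0.03481077 -0.00989943 -0.99934489]
```

Motion has stopped at 25.9 mm, where home predicts about 27, and the force has risen. I'll let go, straighten the tool, rise, and check from above.

Emit:
play_rows:
  increments:
    - [0.3,0,0,0,0,0,0]
    - [0.3,0,0,0,0,0,0]
    - [0.3,0,0,-1,0,0,0]
    - [0.3,0,0,-6,-0.018,0,0]
    - [0.3,0,0,-12,-0.018,0,0]
    - [0.3,0,-4,-18,0,0,0]
    - [0.3,0,-5,-18,0,0,0]
    - [0.3,0,-3,-8,0,0,0]

```text
clock: 19.55
tool_pos: [0.6162, 0.0324, 0.1325]
eef_rot: [0.681, 0.732, 0.001, 0.006]
contact_force: [0.3, 0.7, -0.3]
opening: 0.3
```

Run:
```python
from plant import r
from h import *
st=r.get_state();print(st['tool_pos'],W2S(st['tool_pos']),st['opening'],st['contact_force'],Ro.from_quat(st['eef_rot']).as_matrix().round(3))
np.save('w8.npy',r.get_calibration('wrist'),allow_pickle=True)
cv2.imwrite('pics/w8.png',r.snapshot('wrist')[:,:,::-1])
cv2.imwrite('pics/s8.png',cv2.resize(r.snapshot('scene')[225:335,270:410,::-1],None,fx=5,fy=5,interpolation=cv2.INTER_CUBIC))
```

```text
[0.61622862 0.03242201 0.13254714] [16.42147048 -6.59894447] 0.3004920055168801 [ 0.30987623  0.69010004 -0.28584323] [[-0.071  0.997  0.01 ]
 [ 0.997  0.071 -0.006]
 [-0.007  0.01  -1.   ]]
```

View pics/w8.png

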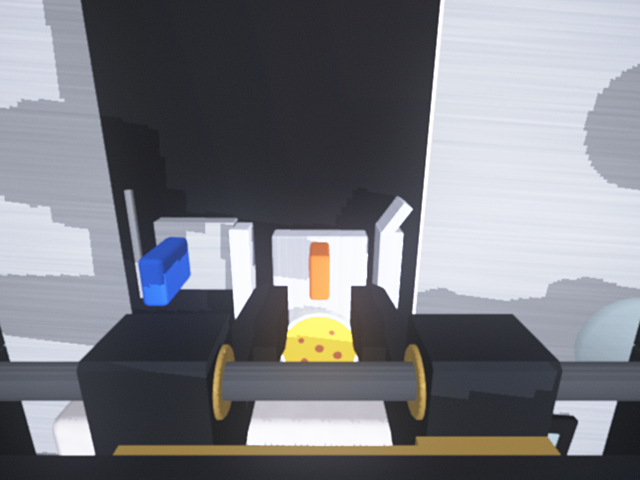

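View pics/s8.png

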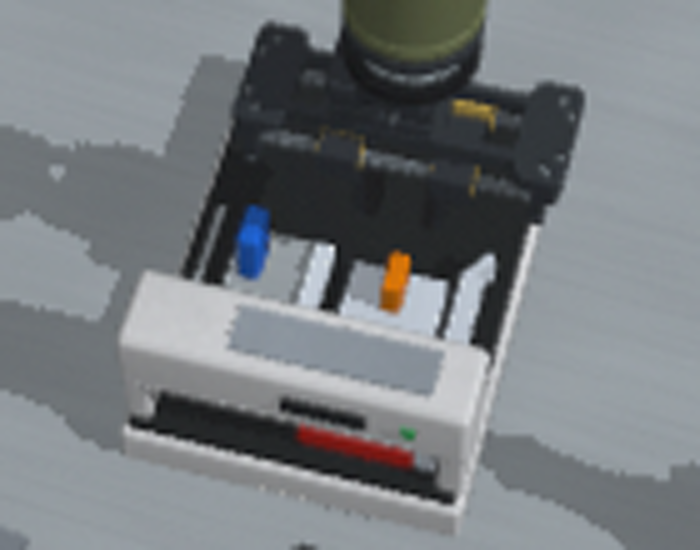

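Run:
```python
from h import *
im=cv2.imread('pics/w8.png');cv2.imwrite('pics/g.png',cv2.resize(im[190:310,130:420],None,fx=2.75,fy=2.75*1.7,interpolation=cv2.INTER_CUBIC))
```

```text
(no output)
```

View pics/g.png

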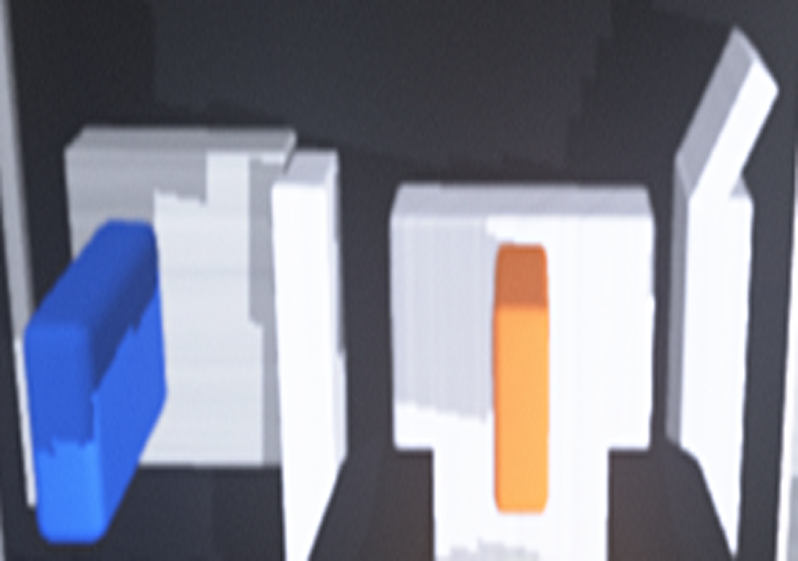

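Run:
```python
from h import *
w=np.load('w8.npy',allow_pickle=True).item()
def q(x,y,z): return W2S(bp(w,((x+.5)/2.75-.5+130,(y+.5)/(2.75*1.7)-.5+190),z)).round(1)
print('jaw top front (5)',q(275,183,.060),q(338,183,.060),'bottom',q(338,152,.04))
print('plate tail top',q(392,214,.056),q(652,214,.056),'bot',q(400,186,.04),q(645,186,.04))
print('grip tail top',q(521,305,.082),'nose',q(521,510,.082))
print('fixed jaw top seam (5,30)',q(690,195,.062),'rear',q(750,208,.062),'lead tip (-11)',q(737,30,.04),)
print('knob top',[q(a,b,.094) for a,b in((25,325),(95,325),(105,540),(40,540))])
```

```text
jaw top front (5) [  3.4 -61.5] [  3.3 -47.6] bottom [  4.8 -51.2]
plate tail top [  8.7 -36.4] [ 8.4 22.1] bot [  9.7 -36.5] [ 9.3 22.3]
grip tail top [11.6 -7.2] nose [38.6 -7.1]
fixed jaw top seam (5,30) [ 3.9 29.5] rear [ 5.5 42.6] lead tip (-11) [-13.1  42.8]
knob top [array([  10.1, -101.8]), array([ 10. , -88.4]), array([ 36.9, -89.7]), array([  37. , -102.6])]
```

Seen against the jaw front and the grip, the carrier is home: its tail is about 5 mm behind the jaw's front, as it should be, and it sits level. Next I'll go behind the knob with the fingers shut.

Run:
```python
from plant import r
from h import *
st=r.get_state();g=S2W(25,-132);plan(st,[g[0],g[1],.135],SY,7)
```

```text
[np.float64(-17.9), np.float64(1.1), np.float64(-0.3)] [np.float64(0.001), np.float64(0.001), np.float64(0.001)]
[np.float64(-17.9), np.float64(1.1), np.float64(-0.3)] [np.float64(0.001), np.float64(0.001), np.float64(0.001)]
[np.float64(-17.9), np.float64(1.2), np.float64(-0.3)] [np.float64(0.001), np.float64(0.001), np.float64(0.001)]
[np.float64(-17.9), np.float64(1.2), np.float64(-0.3)] [np.float64(0.001), np.float64(0.001), np.float64(0.001)]
[np.float64(-17.9), np.float64(1.2), np.float64(-0.4)] [np.float64(0.001), np.float64(0.001), np.float64(0.001)]
[np.float64(-17.9), np.float64(1.2), np.float64(-0.4)] [np.float64(0.001), np.float64(0.001), np.float64(0.001)]
[np.float64(-17.9), np.float64(1.2), np.float64(-0.4)] [np.float64(0.001), np.float64(0.001), np.float64(0.001)]
```

Emit:
play_rows:
  increments:
    - [0,-12,1,-1,0.001,0.001,0.001]
    - [0,-20,1,-1,0.001,0.001,0.001]
    - [0,-22,1,0,0.001,0.001,0.001]
    - [0,-22,1.2,0,0.001,0.001,0.001]
    - [0,-20,1.2,0,0.001,0.001,0.001]
    - [0,-14,1.2,0,0.001,0.001,0.001]
    - [0,-8,1.2,0,0.001,0.001,0]
    - [0,-3,0,0,0,0,0]

```text
clock: 20.65
tool_pos: [0.6316, -0.0981, 0.1301]
eef_rot: [0.685, 0.729, -0.002, -0.001]
contact_force: [-0.3, -0.1, -0.3]
opening: 0.006
```

Run:
```python
from plant import r
from h import *
st=r.get_state();print(W2S(st['tool_pos']),st['tool_pos'],st['opening'],st['q'].round(2));g=S2W(25,-132);plan(st,[g[0],g[1],.066],SY,5)
cv2.imwrite('pics/w9.png',r.snapshot('wrist')[:,:,::-1])
cv2.imwrite('pics/s9.png',cv2.resize(r.snapshot('scene')[215:335,250:410,::-1],None,fx=4,fy=4,interpolation=cv2.INTER_CUBIC))
```

```text
[  22.9581334  -137.81061928] [ 0.63158741 -0.09805151  0.1300826 ] 0.005942756814994552 [ 0.5   0.96 -0.82  1.59  0.82  0.97  1.03]
[np.float64(1.2), np.float64(0.5), np.float64(12.8)] [np.float64(-0.001), np.float64(0.0), np.float64(-0.001)]
[np.float64(1.2), np.float64(0.4), np.float64(12.8)] [np.float64(-0.001), np.float64(0.0), np.float64(-0.001)]
[np.float64(1.2), np.float64(0.4), np.float64(12.8)] [np.float64(-0.001), np.float64(0.0), np.float64(-0.001)]
[np.float64(1.2), np.float64(0.4), np.float64(12.8)] [np.float64(-0.001), np.float64(0.0), np.float64(-0.001)]
[np.float64(1.2), np.float64(0.4), np.float64(12.8)] [np.float64(-0.001), np.float64(0.0), np.float64(-0.001)]
```

View pics/w9.png

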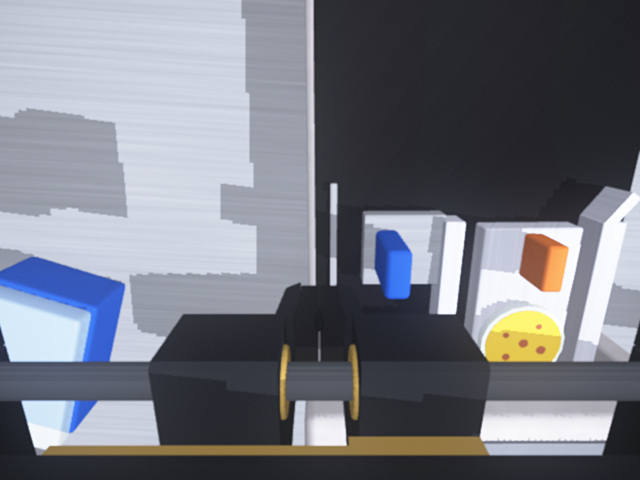

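View pics/s9.png

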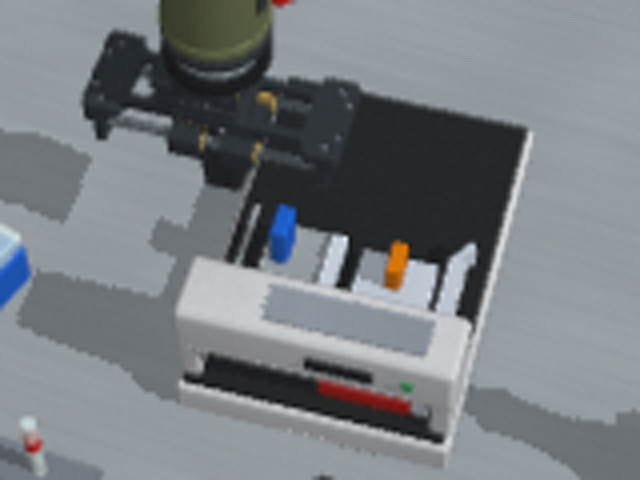

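Run:
```python
from plant import r
from h import *
w8=np.load('w8.npy',allow_pickle=True).item();w9=r.get_calibration('wrist')
for z in (.04,.05,.055,.06,.07):print(z,W2S(bp(w8,(129,190),z)).round(1),W2S(bp(w9,(333,184),z)).round(1))
```

```text
0.04 [ -16.2 -129.4] [ -15.7 -128.7]
0.05 [ -18.1 -124.2] [ -17.3 -129.1]
0.055 [ -19.  -121.7] [ -18.1 -129.3]
0.06 [ -20.  -119.1] [ -18.9 -129.4]
0.07 [ -21.9 -113.9] [ -20.5 -129.8]
```

The bar at y = -129 lies flat on the deck, so it is no obstacle. Going down behind the knob.

Emit:
play_rows:
  increments:
    - [0,1,0.4,10,-0.001,0,0]
    - [0,1,0.4,13,0,0,0]
    - [0,1,0.4,13,0,0,0]
    - [0,1,0.4,11,0,0,0]
    - [0,1,0.4,7,0,0,0]
    - [0,0.5,0,3,0,0,0]
    - [0,0,0,1,0,0,0]
    - [0,0,0,0,0,0,0]

```text
clock: 21.75
tool_pos: [0.6326, -0.0886, 0.0677]
eef_rot: [0.683, 0.73, -0.001, -0.001]
contact_force: [-0.3, 0.2, -0.2]
opening: 0.005
```

Run:
```python
from plant import r
from h import *
st=r.get_state();print(W2S(st['tool_pos']),st['tool_pos'],st['contact_force']);g=S2W(25,-125);plan(st,[g[0],g[1],.067],SY,1)
np.save('w10.npy',r.get_calibration('wrist'),allow_pickle=True)
cv2.imwrite('pics/w10.png',r.snapshot('wrist')[:,:,::-1])
```

```text
[  24.63046715 -128.48964118] [ 0.63262819 -0.08863907  0.06767044] [-0.27803994  0.24381678 -0.2467918 ]
[np.float64(3.5), np.float64(0.4), np.float64(0.7)] [np.float64(-0.004), np.float64(-0.0), np.float64(-0.001)]
```

View pics/w10.png

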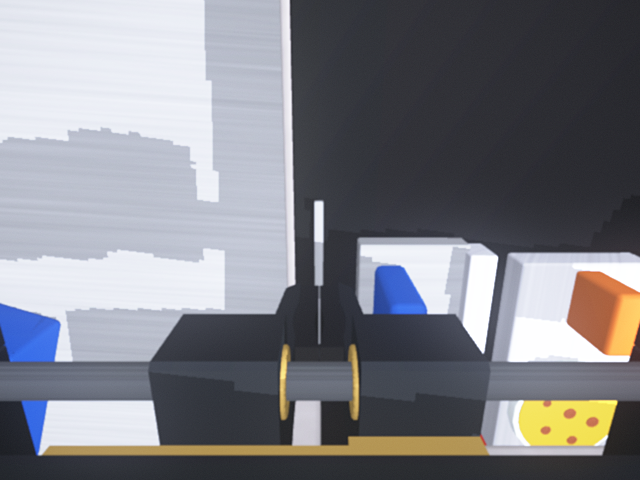

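Emit:
play_rows:
  increments:
    - [0,3,0,0,0,0,0]
    - [0,3,0,0,0,0,0]
    - [0,3,0,0,0,0,0]
    - [0,3,0,0,0,0,0]
    - [0,3,0,0,0,0,0]
    - [0,3,0,0,0,0,0]
    - [0,3,0,0,0,0,0]
    - [0,3,0,0,0,0,0]

```text
clock: 22.8
tool_pos: [0.6317, -0.069, 0.0686]
eef_rot: [0.685, 0.729, -0.004, 0.002]
contact_force: [-0.4, -3.8, 1.2]
opening: 0.002
```

Run:
```python
from plant import r
from h import *
st=r.get_state();print(W2S(st['tool_pos']),st['tool_pos'],st['contact_force']);print(Ro.from_quat(st['eef_rot']).as_matrix().round(3))
np.save('w11.npy',r.get_calibration('wrist'),allow_pickle=True)
cv2.imwrite('pics/w11.png',r.snapshot('wrist')[:,:,::-1])
```

```text
[  25.07736745 -108.82710882] [ 0.63174982 -0.06899108  0.06861702] [-0.36028031 -3.76615997  1.17621716]
[[-0.062  0.998 -0.003]
 [ 0.998  0.062 -0.009]
 [-0.008 -0.003 -1.   ]]
```

View pics/w11.png

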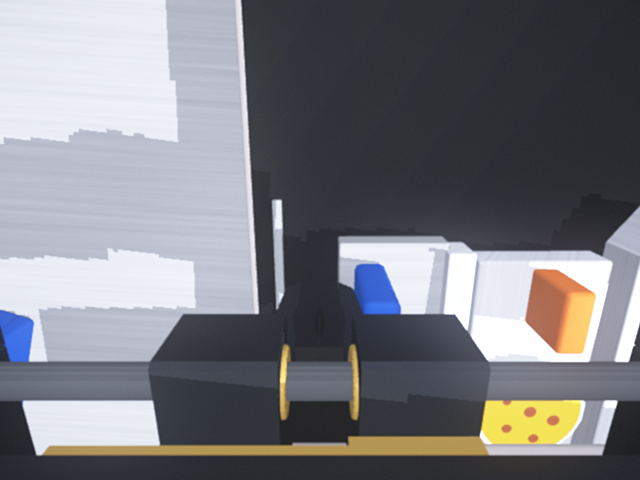

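The jaw is moving at about 4 N and has nearly reached the plate. The jaw edge is at about (470,250) and the plate edge at (478,252). Continuing.

Emit:
play_rows:
  increments:
    - [0,2.5,0,0,0,0,0]
    - [0,2.5,0,0,0,0,0]
    - [0,2.5,0,0,0,0,0]
    - [0,2.5,0,0,0,0,0]
    - [0,2,0,0,0,0,0]
    - [0,2,0,0,0,0,0]
    - [0,2,0,0,0,0,0]
    - [0,2,0,0,0,0,0]

```text
clock: 23.85
tool_pos: [0.631, -0.0601, 0.0689]
eef_rot: [0.687, 0.726, -0.01, 0.007]
contact_force: [-0.3, -6.9, 2.3]
opening: 0.003
```

Run:
```python
from plant import r
from h import *
st=r.get_state();print(W2S(st['tool_pos']),st['tool_pos'],st['contact_force']);print(Ro.from_quat(st['eef_rot']).as_matrix().round(3))
np.save('w12.npy',r.get_calibration('wrist'),allow_pickle=True)
cv2.imwrite('pics/w12.png',r.snapshot('wrist')[:,:,::-1])
```

```text
[ 24.9144194  -99.93068455] [ 0.63098808 -0.06012583  0.06885114] [-0.30884611 -6.93508641  2.32669019]
[[-0.056  0.998 -0.004]
 [ 0.998  0.056 -0.025]
 [-0.025 -0.005 -1.   ]]
```

View pics/w12.png

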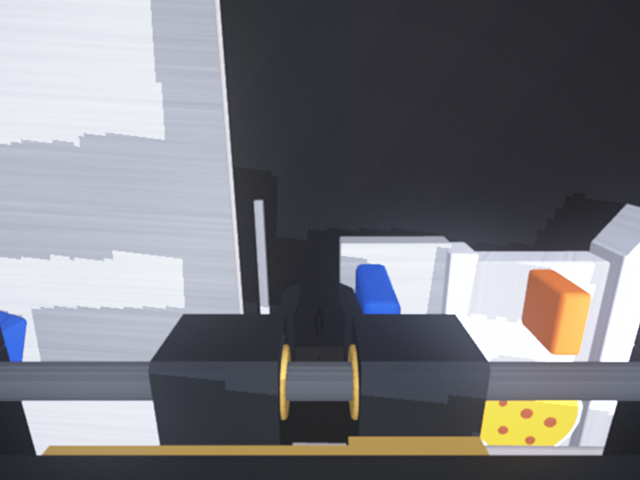

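Emit:
play_rows:
  increments:
    - [0,2.5,0,0,0,0,0]
    - [0,2.5,0,0,0,0,0]
    - [0,2.5,0,0,0,0,0]
    - [0,2.5,0,0,0,0,0]
    - [0,2.5,0,0,0,0,0]
    - [0,2.5,0,0,0,0,0]
    - [0,2.5,0,0,0,0,0]
    - [0,2.5,0,0,0,0,0]

```text
clock: 24.9
tool_pos: [0.6307, -0.061, 0.0694]
eef_rot: [0.692, 0.721, -0.023, 0.019]
contact_force: [1.3, -8.7, 3.3]
opening: 0.002
```

Run:
```python
from plant import r
from h import *
st=r.get_state();print(W2S(st['tool_pos']),st['tool_pos'],st['contact_force']);print(Ro.from_quat(st['eef_rot']).as_matrix().round(3))
np.save('w13.npy',r.get_calibration('wrist'),allow_pickle=True)
cv2.imwrite('pics/w13.png',r.snapshot('wrist')[:,:,::-1])
```

```text
[  24.61026755 -100.76075793] [ 0.63074052 -0.0609745   0.06935899] [ 1.28203328 -8.72363107  3.30438433]
[[-0.042  0.999 -0.005]
 [ 0.997  0.042 -0.059]
 [-0.058 -0.007 -0.998]]
```

View pics/w13.png

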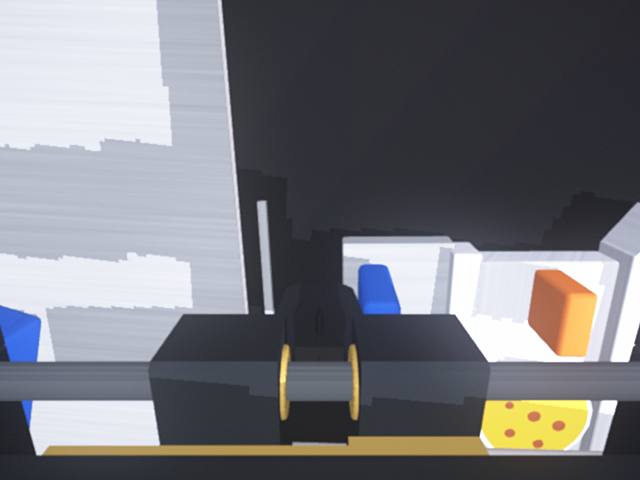

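Run:
```python
from h import *
for n in (12,13):
    im=cv2.imread(f'pics/w{n}.png');cv2.imwrite(f'pics/h{n}.png',cv2.resize(im[200:330,330:640],None,fx=2.55,fy=2.55*1.5,interpolation=cv2.INTER_CUBIC))
```

```text
(no output)
```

View pics/h13.png

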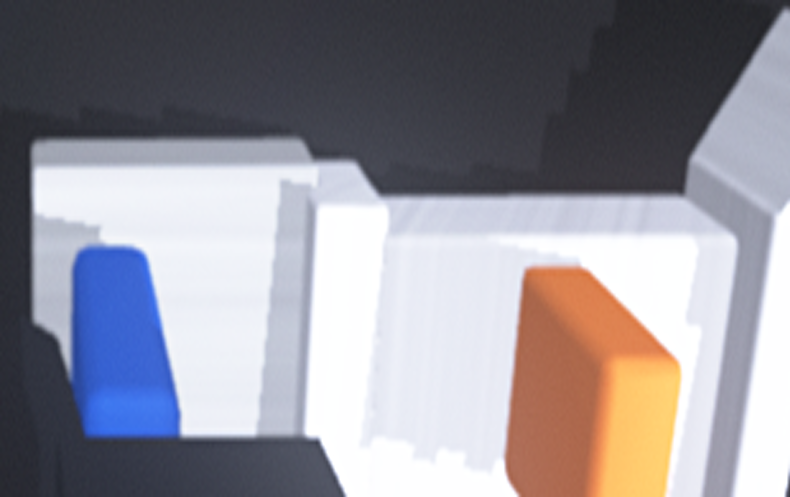

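Jaw, plate and fixed jaw now touch with no gap showing, and pushing harder only tilts the tool. I'll back off from the knob, straighten and rise.

Emit:
play_rows:
  increments:
    - [0,-3,0,0,0,0,0]
    - [0,-6,0,0,0,0,0]
    - [0,-8,0,0,0,0,0]
    - [0,-8,0,0,0,0,0]
    - [0,-4,0,0,0,0,0]
    - [0,0,0,-8,0,0,0]
    - [0,0,0,-15,0,0,0]
    - [0,0,0,-15,0,0,0]

```text
clock: 25.95
tool_pos: [0.6314, -0.0833, 0.1103]
eef_rot: [0.69, 0.723, -0.02, 0.015]
contact_force: [-0.5, 0.3, 1.0]
opening: 0.005
```

Run:
```python
from plant import r
from h import *
st=r.get_state();print(W2S(st['tool_pos']),st['tool_pos'],st['contact_force']);g=S2W(10,-60);plan(st,[g[0],g[1],.19],SY,7)
```

```text
[  23.79740959 -123.0446637 ] [ 0.63143031 -0.08326256  0.11033179] [-0.48200213  0.33257866  1.00917624]
[np.float64(8.4), np.float64(-2.3), np.float64(-11.8)] [np.float64(-0.001), np.float64(0.007), np.float64(-0.003)]
[np.float64(8.5), np.float64(-2.2), np.float64(-11.7)] [np.float64(-0.001), np.float64(0.007), np.float64(-0.003)]
[np.float64(8.6), np.float64(-2.2), np.float64(-11.7)] [np.float64(-0.001), np.float64(0.007), np.float64(-0.003)]
[np.float64(8.7), np.float64(-2.1), np.float64(-11.6)] [np.float64(-0.001), np.float64(0.007), np.float64(-0.003)]
[np.float64(8.7), np.float64(-2.1), np.float64(-11.6)] [np.float64(-0.001), np.float64(0.007), np.float64(-0.003)]
[np.float64(8.8), np.float64(-2.1), np.float64(-11.5)] [np.float64(-0.001), np.float64(0.007), np.float64(-0.003)]
[np.float64(8.9), np.float64(-2.0), np.float64(-11.4)] [np.float64(-0.001), np.float64(0.007), np.float64(-0.003)]
```

Emit:
play_rows:
  increments:
    - [0,0,0,-15,0,0.007,-0.003]
    - [0,4,0,-15,0,0.007,-0.003]
    - [0,12,1,-12,0,0.007,-0.003]
    - [0,16,1,-10,0,0.007,-0.003]
    - [0,18,1,-8,0,0.007,-0.003]
    - [0,16,1,-5,0,0.007,-0.003]
    - [0,10,0,-2,0,0.007,0]
    - [0,4,0,0,0,0,0]

```text
clock: 26.95
tool_pos: [0.6315, 0.0077, 0.1826]
eef_rot: [0.682, 0.731, -0.0, -0.004]
contact_force: [0.2, 0.7, -0.3]
opening: 0.002
```

Run:
```python
from plant import r
from h import *
st=r.get_state();print(W2S(st['tool_pos']),st['tool_pos'],st['contact_force'],st['clock'])
np.save('w14.npy',r.get_calibration('wrist'),allow_pickle=True)
im=r.snapshot('wrist')[:,:,::-1];cv2.imwrite('pics/w14.png',im)
cv2.imwrite('pics/h14.png',cv2.resize(im[190:330,160:460],None,fx=2.6,fy=2.6*1.6,interpolation=cv2.INTER_CUBIC))
```

```text
[ 29.95540222 -32.32461397] [0.63146442 0.00766625 0.18258552] [ 0.24894935  0.66109224 -0.25393344] 26.95
```

View pics/w14.png

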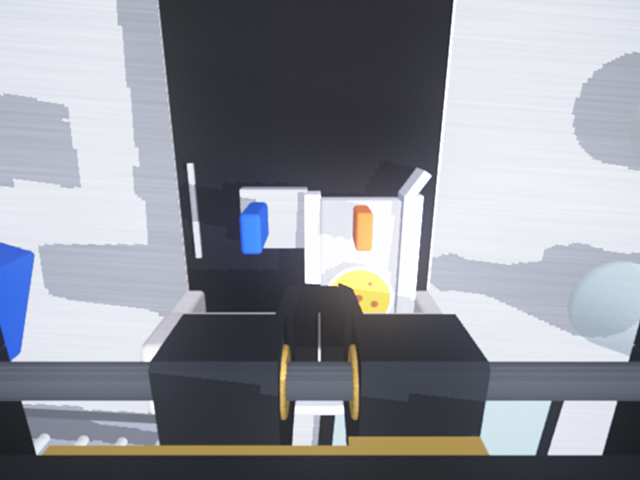

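View pics/h14.png

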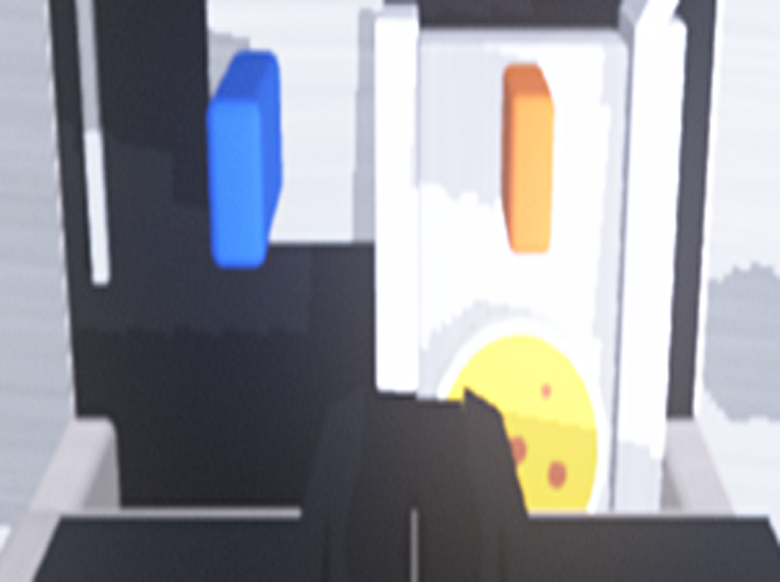

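Run:
```python
from h import *
w=np.load('w14.npy',allow_pickle=True).item()
def q(x,y,z): return W2S(bp(w,((x+.5)/2.6-.5+160,(y+.5)/(2.6*1.6)-.5+190),z)).round(1)
print('slide jaw top front L,R',q(376,20,.060),q(417,20,.060),'rear',q(378,388,.06),q(418,392,.06))
print('plate tail top',q(420,42,.056),q(622,42,.056))
print('grip top tail',q(506,90,.082),q(551,90,.082),'nose',q(512,250,.082),q(551,250,.082))
print('fixed face top', q(632,22,.062), q(614,505,.062),'outer',q(685,30,.062))
print('knob top',[q(a,b,.094) for a,b in((208,100),(262,100),(264,262),(214,265))])
```

```text
slide jaw top front L,R [  3.8 -42.6] [  3.8 -31.2] rear [ 73.2 -42.7] [ 74.  -30.8]
plate tail top [  8.5 -30.3] [ 8.5 27. ]
grip top tail [11.2 -8.3] [11.2  3.3] nose [38.5 -6. ] [38.5  4.4]
fixed face top [ 3.8 28.2] [96.5 28.8] outer [ 5.2 43. ]
knob top [array([ 10. , -82.9]), array([ 10. , -69.7]), array([ 36.4, -70.3]), array([ 36.9, -83. ])]
```

Measured against the jaws:
- **Jaw:** the gap between the faces reads 59.3 mm for the 60 mm plate, and the knob has moved 19 mm.
- **Slide position:** the plate's tail is 4.7 mm behind the jaw's front edge, where fully home is 5.

The arm is clear, so I'm handing in.

Run:
```python
from plant import r
print(r.get_state()['contact_force'],r.finish_job())
```

```text
the job is handed in; nothing more can be done
[-0.0735817   0.40411672  0.62387125] None
```

The carrier is clamped at the red end stop and the job is handed in; no verdict was reported. It took about 27 s of the 64 s allowed.

I took the carrier farthest to the robot's left and set it down on the open front of the deck, within about 2 mm of the loading point. After letting go, I held it again by the orange grip and slid it in until it stopped. I then pushed the knob with the fingers shut until the jaw clamped the carrier, and backed away.

**Last checks, from the wrist camera:**
- **Home along the slide:** the plate's tail is 4.7 mm behind the sliding jaw's front edge, against 5 mm when fully home.
- **Clamped:** the gap between the jaw faces reads 59.3 mm for the 60 mm plate, and the plate looks level and flush with no gap showing. The knob moved about 19 mm, which fits a jaw travel of about 22 mm.
- **Released:** the arm is clear of everything.

**What disagreed:**
- Raw positions on the scanner read about 1 to 1.5 mm low, including on the fixed parts. That is within the calibration, so I compared positions with the jaws instead.
- The slide stopped at a tool position of 25.9 mm, where I expected about 27.6 mm. The comparison with the jaw edge showed the carrier was home.
- Pressing against both end points tilted the tool by 0.03 to 0.06 rad at 9 N or less. The last pictures show no effect on the carrier.

I didn't re-measure the bystanders at the end, but the arm's path stayed clear of them.

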